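Lay the wingtip model on the sloped tap rest

ROBOT

A 6-joint arm with a two-finger parallel gripper is mounted at the origin on the work surface. World frame = base frame: x ahead of the robot, y to its left, z up, the work surface at z = 0. Lengths are in m, angles in rad, forces in N, time in s.
With the tool pointing down it reaches from about 0.3 to 0.75 m from the base axis. Payload 8.5 kg.
Tool frame: the origin (TCP) lies between the finger pads; the fingertips stand 14 mm ahead of it and the grasp point (between the pads) lies 5 mm behind it; z points along the fingers, y is the direction in which the jaws open and shut (so a half turn about z gives the same grasp; the last joint's range is limited). The gripper opens to 85 mm and grips with 20 to 120 N. Pads are 22 mm wide; open, the fingers measure 114 mm over their backs; the gripper's body (76 mm by 85 mm) begins 54 mm behind the grasp point. The pads swing forward as they close: fully open they stand 13 mm farther back than shut.
Start: joints at [-1.438, 0.381, 1.297, -0, 1.464, -0.215], TCP at [0.187, -0.517, 0.245] pointing down, gripper open.
Joint ranges: [-3.11, 3.11], [-0.89, 2.33], [0.22, 2.48], [-1.42, 4.56], [0.17, 2.85], [-2.88, 2.88]. Speed limits (rad/s): [2.39, 2.39, 3.14, 3.14, 3.14, 3.14].

INTERFACE

Orientations are given as a 3x3 rotation matrix whose columns are the frame's x, y, z axes.
In Python, from rig import * gives the robot as it stands.
- The arm moves only by the tool carry_out, never from a script. Its argument "plan" is a list of rows, each an object of numbers: "x", "y", "z": the shift along the tool's x, y, z in mm; "yaw": the turn about the tool's z in degrees; "gripper": the finger opening in mm, from 0 to 85.4. A call has 1 to 8 rows; each row shifts and turns the commanded pose from where the row before left it, along the tool's axes as they then stand; what a row does not reach is not made up. A row lasts 1/12 s, in which the tool goes at most 41.7 mm and 7.16 degrees, less where a joint would pass 70% of its speed; a pose out of reach is approached as far as the arm can. A call is refused whole if a number of a shift passes 41.7 or a number of a turn 7.16, either way. A call with a gripper value outside its range is refused whole. The fingers move at their own pace and stop on an object; "newtons" is the grip in N (left out, the last holds). Time passes only in rows, so rows that do not move let the fingers close. It gives the time, the measured TCP pose, the force and the opening at its end, in the units of the state.
- get_obs(): the state, without advancing time (a new reading comes with each control period).
- camera(name): name is "side" or "top"; returns (picture, depth): 400x640x3 uint8, red, green, blue; 400x640 float32, m along the optical axis (not along the pixel's ray), 0 where there is no reading.
- camera_info(name): a dict with "fovy" (degrees; the focal length in pixels is half the picture's height over the tangent of half this angle, whatever the lens; pixels are square), "cx", "cy" (the principal point, pixels), "k1" (the pictures are not rectified: a ray, as slopes to the right and down, at radius r is drawn at 1 + k1 r^2 times it, then the intrinsics apply), "rvec" (rotation vector, rad) and "tvec" (3), from world to camera coordinates, as OpenCV has them. Camera axes: x right, y down, z forward; pixel columns grow to the right and rows downward; lengths in m; the calibration is good to about 2 mm. A picture is of the moment at which its call begins. camera_info takes no time and is no camera call.
- hand_in(): hands the job in, once; it reports no verdict.
The state is a dict: "clock": time; "joint_pos": joint angles; "qd": joint speeds; "effort": joint torques, N m; "ee_pos": TCP position; "orientation": TCP orientation; "force": force on the tool from outside, world axes, zero at the start; "moment": the same for the moment, N m; "opening": finger opening in m.
Only numpy, scipy, OpenCV 4.12 (cv2) and the standard library are available. Lean on these libraries where they do the work, as an engineer would, in place of code of your own. Each camera call takes 0.05 s, during which the arm holds its last target.

TASK

The resin wingtip model stands on its root block in front of the cork pad: tip it over the pad's front edge so that it comes down on its flat side on the pad. Then pick it up and lay it gently, without dropping it, flat side down along the middle of the narrow sloped rest, with the end of its root block down against the toe stop, and leave it lying there by itself. Do not disturb the tap nipples, the bushing or the depth gauge.

Things in the scene. Friction and masses are not known exactly. Their poses are not given: they have to be found in the camera images.
- wingtip: White resin wingtip model, about 0.3 kg, 130 mm long: a root block 40 (x) by 44 (y) by 55 mm (z) from which a slim tapering wing runs on along +z to the tip. The side facing its +x, at x = 20 mm, is one flat plane over block and wing. Origin: centre of the foot (free end of the block). At first it stands on the counter on its foot, flat side towards the pad's front edge, 2 to 9 mm from it.
- root_edge (a point): Point on the wingtip: middle of the edge where the foot meets the flat side (x = 20, y = 0, z = 0 mm in its frame). Axes as the wingtip's. The balance point of the wingtip is about 40 mm from the foot, midway across its width and 2 mm nearer the flat side than the block's centre.
- wing_back (a point): Point on the wingtip: middle of the wing's rounded back, 100 mm from the foot, 16 mm from the flat side; the wing is 42 mm wide at the block, 32 mm 15 mm short of the tip. Axes as the wingtip's. Pushed here towards the pad while standing, the wingtip pivots on the pad's front edge and falls flat side down on the pad, tip away from that edge, foot overhanging it by about 10 mm.
- pad: Fixed cork pad with a steel strip along its front edge, 140 (x) by 100 (y) mm, 10 mm high. Origin: middle of its front edge, at counter level. x points from the front edge across the pad, away from the robot; z up. Its front edge is the fence that the wingtip pivots over.
- seat (a point): The narrow rest, a steel bar 26 mm wide, 115 long, 14 thick, rising at 25 degrees away from the robot; a toe stop 36 mm wide, 10 thick, stands 20 mm proud at its low end. Origin: middle of the bar's upper face where it meets the stop. x up the slope, y across, z square out of the face. In place, root_edge lies here, the wingtip's z along this x and its x along minus this z. No side guides.
- fixture: Fixed cast iron fixture that carries the rest on a post: base 130 (x) by 100 mm (y), a sleeve 50 mm square, 72 mm high, and on its far side (+x) a crank 50 mm long, not needed here. Origin: on the counter straight below the seat point; base centre and post are 50 mm from it along x; x: where the rest rises to. The bar's low end is 85 to 120 mm over the counter, differing from run to run; it does not give under ordinary loads.
- nipple_a: Bystander: stainless barbed tap nipple standing upright, 18 mm across, 36 mm high. Origin: centre of its underside.
- nipple_b: Bystander: another such nipple.
- bushing: Bystander: bronze bushing standing on end, 32 mm across, 26 mm high. Origin: centre of its underside.
- gauge: Bystander: blue steel depth gauge lying flat, a beam 16 by 84 mm (y) and 10 mm high with a thin rule 90 mm long across it along x. Origin: underside of the beam's centre.
Things that resemble listed ones, but are neither listed nor needed, are in the scene too. What is meant by the fixture is not purple, and is the smaller of those in its own colour.

How it is judged:
By the outcome, as a careful person would: the job done as asked, in the order asked, and still so for the second after the job is handed in, with the robot touching nothing.
It also fails if it takes over 51 s, if anything falls off the work surface, if the arm or the gripper's body presses on something with over 40 N, if the wrist force passes 120 N, or if a joint passes its speed limit or range.

## Working session

There is one attempt and no reset: what is moved stays moved. The work goes in short steps, Python scripts to look and compute and a tool call to move; the robot and the scene stay as the last step left them, time stands still between calls to the robot, and variables do not carry over. Pictures are saved under pics/ and viewed, and the job is handed in when it is done.

Besides the shell and the picture viewer there is one more tool, called after ">>>" as name(argument=value, ...), one argument or row to a line, values as JSON. carry_out: Moves the arm, as the interface text tells. Its arguments: {"type":"object","properties":{"plan":{"type":"array","items":{"type":"object","properties":{"x":{"type":"number"},"y":{"type":"number"},"z":{"type":"number"},"yaw":{"type":"number"},"gripper":{"type":"number"}}}},"newtons":{"type":"number"}},"required":["plan"]}

```bash
ls -la; mkdir -p pics
python3 - <<'E'
from rig import *
import cv2,numpy as np
print(get_obs())
for n in("side","top"):
    print(n,camera_info(n))
    p,d=camera(n)
    cv2.imwrite(f"pics/{n}0.png",cv2.cvtColor(p,cv2.COLOR_RGB2BGR)); np.savez(f"{n}0.npz",p=p,d=d)
E
```

```text
total 12
drwxr-xr-x  3 agent agent 4096 Dec  7 01:36 .
drwxr-xr-x 23 root  root  4096 Dec  7 01:36 ..
drwxr-xr-x  2 agent agent 4096 Dec  7 01:36 pics
{'clock': 0.0, 'joint_pos': array([-1.43830896e+00,  3.81207513e-01,  1.29824624e+00, -2.81016064e-05,
        1.46360799e+00, -2.15313161e-01]), 'qd': array([ 1.16960689e-03, -1.63582604e-03,  3.72519483e-04,  7.07992547e-05,
       -6.85838715e-04,  5.94669935e-04]), 'effort': array([ 1.88541198e-03, -4.48453474e+01, -2.31274670e+01, -7.48311459e-05,
        4.78573405e-03,  1.69902449e-06]), 'ee_pos': array([ 0.1874049 , -0.51680012,  0.24471048]), 'orientation': array([[ 9.40123635e-01,  3.40833540e-01, -2.21763179e-04],
       [ 3.40833492e-01, -9.40122556e-01,  1.45253017e-03],
       [ 2.86586433e-04, -1.44114226e-03, -9.99998920e-01]]), 'force': array([ 0.20431369, -0.58131091,  0.13886771]), 'moment': array([ 0.0318882 , -0.00124769,  0.03044424]), 'opening': 0.0850831612885879}
side {'fovy': 47.03847836216531, 'cx': 320.7774226139611, 'cy': 204.42567060833997, 'k1': 0.03915993271672346, 'rvec': array([ 0.52488961, -2.69552403,  1.17936782]), 'tvec': array([0.48279286, 0.21590726, 0.8634688 ])}
top {'fovy': 54.24439576155852, 'cx': 324.2355625824337, 'cy': 190.79870188002704, 'k1': -0.008971093769067877, 'rvec': array([ 2.14318073, -2.12904974,  0.181913  ]), 'tvec': array([-0.03386709,  0.57219468,  0.9705023 ])}
```

View pics/side0.png

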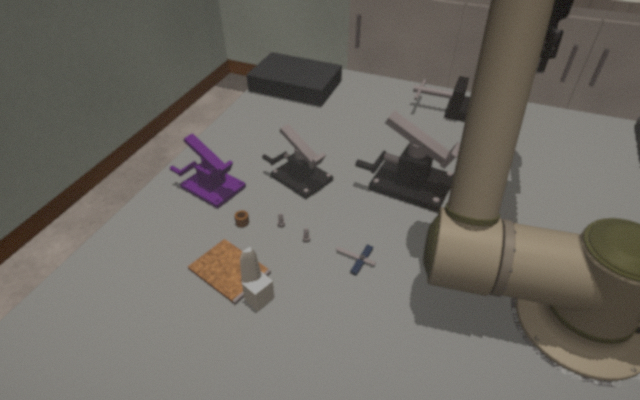

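View pics/top0.png

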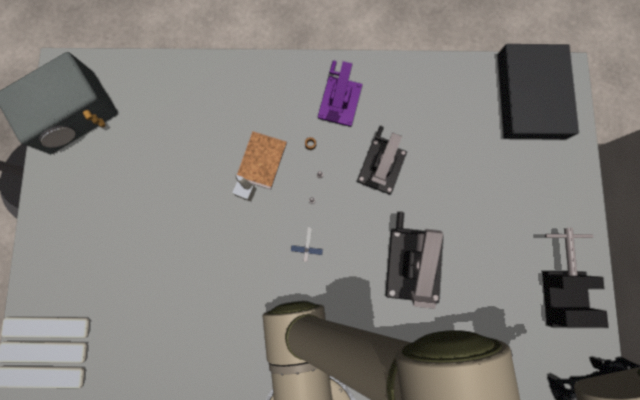

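```bash
cat > h.py <<'E'
import numpy as np,cv2
def cam(ci):
    f=200/np.tan(np.radians(ci['fovy'])/2)
    R=cv2.Rodrigues(np.array(ci['rvec']))[0]
    return f,R,np.array(ci['tvec'])
def slopes(ci,uv):
    f,R,t=cam(ci); uv=np.atleast_2d(uv).astype(float)
    d=(uv-[ci['cx'],ci['cy']])/f; s=d.copy()
    for _ in range(10): s=d/(1+ci['k1']*(s**2).sum(-1,keepdims=True))
    return s
def rays(ci,uv):
    f,R,t=cam(ci); s=slopes(ci,uv); r=np.c_[s,np.ones(len(s))]@R
    return -R.T@t, r     # r has unit optical depth
def onplane(ci,uv,z):
    c,r=rays(ci,uv); k=(z-c[2])/r[:,2]; return c+k[:,None]*r
def cloud(ci,d):
    v,u=np.mgrid[0:400,0:640]; c,r=rays(ci,np.c_[u.ravel(),v.ravel()])
    P=c+d.ravel()[:,None]*r; P[d.ravel()<=0]=np.nan
    return P.reshape(400,640,3)
def proj(ci,X):
    f,R,t=cam(ci); q=np.atleast_2d(X)@R.T+t; s=q[:,:2]/q[:,2:]
    s=s*(1+ci['k1']*(s**2).sum(-1,keepdims=True)); return s*f+[ci['cx'],ci['cy']]
def tri(c1,u1,c2,u2):
    a,r=rays(c1,u1);b,s=rays(c2,u2);r=r[0];s=s[0]
    k=np.linalg.lstsq(np.c_[r,-s],b-a,rcond=None)[0]
    p=a+k[0]*r;q=b+k[1]*s; return (p+q)/2,np.linalg.norm(p-q)
E
python3 - <<'E'
from rig import *
from h import *
C={}
for n in("side","top"):
    ci=camera_info(n); z=np.load(n+"0.npz"); P=cloud(ci,z['d']); C[n]=P
    print(n,cam(ci)[0],rays(ci,[[0,0]])[0])
    pts={"side":[(230,270),(250,250),(258,292),(242,218),(281,220),(306,235),(362,260),(300,165),(100,320)],"top":[(262,160),(245,185),(320,175),(312,200),(310,143),(307,245),(383,162),(200,250)]}[n]
    for u,v in pts: print((u,v),np.round(P[v,u],3))
    p=z['p']
    x0,y0,w,h_=(160,110,220,200) if n=="side" else (225,110,200,150)
    cv2.imwrite(f"pics/{n}0c.png",cv2.resize(cv2.cvtColor(p[y0:y0+h_,x0:x0+w],cv2.COLOR_RGB2BGR),None,fx=3 if n=='side' else 4,fy=3 if n=='side' else 4,interpolation=cv2.INTER_CUBIC))
E
```

```text
side 459.54646388292605 [0.26497684 0.63319292 0.74440396]
(230, 270) [0.66  0.148 0.01 ]
(250, 250) [0.587 0.173 0.128]
(258, 292) [0.563 0.203 0.054]
(242, 218) [0.703 0.019 0.025]
(281, 220) [ 0.622 -0.013  0.019]
(306, 235) [0.552 0.007 0.018]
(362, 260) [0.42  0.021 0.008]
(300, 165) [ 0.638 -0.157  0.066]
(100, 320) [ 0.83   0.333 -0.002]
top 390.4611670180906 [ 0.4036737  -0.02712287  1.05201728]
(262, 160) [0.663 0.141 0.011]
(245, 185) [0.577 0.167 0.097]
(320, 175) [ 0.619 -0.018  0.024]
(312, 200) [0.55  0.002 0.035]
(310, 143) [0.714 0.01  0.004]
(307, 245) [0.433 0.014 0.013]
(383, 162) [ 0.638 -0.177  0.101]
(200, 250) [0.418 0.299 0.001]
```

View pics/side0c.png

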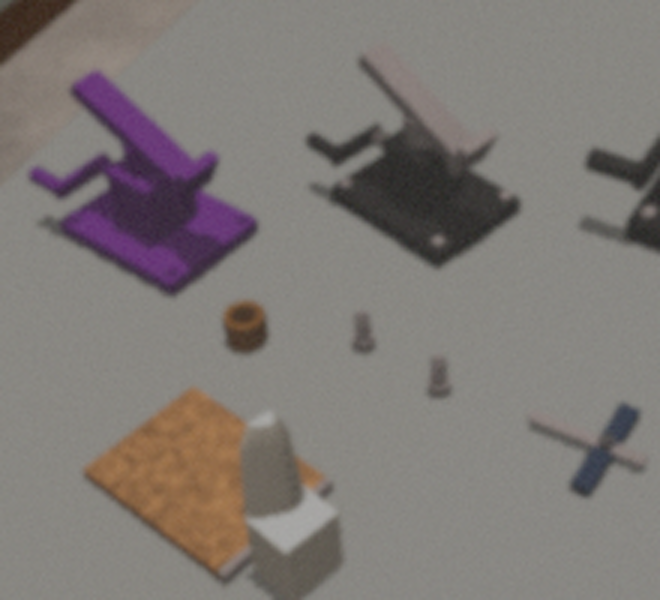

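View pics/top0c.png

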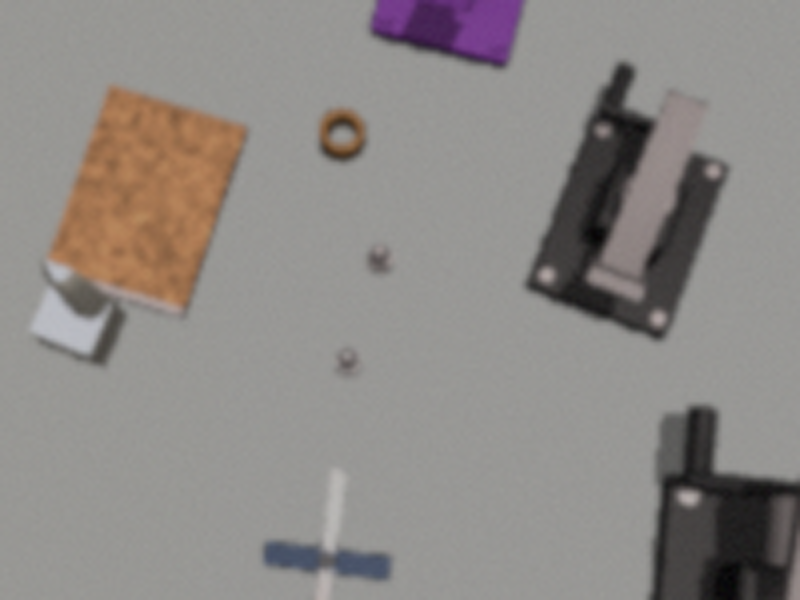

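```bash
cat > m.py <<'E'
from rig import *
from h import *
C={n:(camera_info(n),np.load(n+"0.npz")) for n in("side","top")}
# counter depth check
for n,(ci,z) in C.items():
    P=cloud(ci,z['d']); 
    p=z['p']; hsv=cv2.cvtColor(p,cv2.COLOR_RGB2HSV)
    X=P[...,0];Y=P[...,1];Z=P[...,2]
    roi=(X>.3)&(X<.8)&(abs(Y)<.3)
    fl=roi&(abs(Z)<.008)&(hsv[...,1]<40)&(Y>.05)
    print(n,"counter z",np.median(Z[fl]),Z[fl].std())
    cork=(roi&(hsv[...,0]>5)&(hsv[...,0]<20)&(hsv[...,1]>100)&(Y>.06)).astype(np.uint8)
    cork=cv2.morphologyEx(cork,cv2.MORPH_CLOSE,np.ones((5,5)))
    cn=max(cv2.findContours(cork,0,1)[0],key=cv2.contourArea)
    Q=onplane(ci,cn[:,0,:],.010)
    r=cv2.minAreaRect((Q[:,:2]*1000).astype(np.float32)); print("cork rect",r,np.round(cv2.boxPoints(r)).tolist(),"z",np.median(Z[cork>0]))
    # wingtip top of block
    w=roi&(Y>.08)&(Z>.045)&(Z<.062)&(X<.65)
    b=roi&(Y>.08)&(Z>.018)&(X<.65)
    print("block top n",w.sum(),np.nanmean(P[w],0),"all",b.sum(),np.nanmax(P[b],0))
    r=cv2.minAreaRect((P[w][:,:2]*1000).astype(np.float32)); print(r)
    t=roi&(Y>.08)&(Z>.115)&(X<.7); print("tip",t.sum(),P[t].mean(0),np.nanmax(Z[t]))
E
python3 m.py
```

```text
side counter z -0.0009003824748967104 0.0014097413520354238
cork rect ((668.52490234375, 145.17198181152344), (100.00591278076172, 129.87155151367188), 72.6197509765625) [[592.0, 117.0], [716.0, 78.0], [745.0, 173.0], [621.0, 212.0]] z nan
block top n 431 [0.57370404 0.18721604 0.05367315] all 1207 [0.60380501 0.20986693 0.13094502]
((576.5347900390625, 182.34893798828125), (45.670223236083984, 40.94670104980469), 67.1371841430664)
tip 136 [0.58957013 0.17859482 0.12299438] 0.13094502164450905
top counter z 0.001449341669278792 0.0019461874102980655
cork rect ((667.562744140625, 142.75796508789062), (97.79295349121094, 130.6082305908203), 72.94625091552734) [[591.0, 115.0], [716.0, 77.0], [744.0, 170.0], [619.0, 209.0]] z nan
block top n 199 [0.57042247 0.18209075 0.05591124] all 371 [0.59894049 0.20771892 0.1343474 ]
((574.388916015625, 181.4055633544922), (45.55628204345703, 37.90481948852539), 71.32676696777344)
tip 62 [0.58706192 0.17215556 0.12623585] 0.13434740352426455
```

```bash
cat > s.py <<'E'
from rig import *
from h import *
import sys
tag=sys.argv[1] if len(sys.argv)>1 else "0"
C={n:(camera_info(n),np.load(n+tag+".npz")) for n in("side","top")}
for n,(ci,z) in C.items():
    P=cloud(ci,z['d']); p=z['p']; X,Y,Z=P[...,0],P[...,1],P[...,2]
    roi=(X>.53)&(X<.76)&(Y<-.08)&(Y>-.26)
    m=roi&(Z>.085)&(p.min(-1)>70)
    q=P[m]; print(n,m.sum())
    # plane by robust fit
    k=np.ones(len(q),bool)
    for _ in range(15):
        A=np.c_[q[:,:2],np.ones(len(q))]; c=np.linalg.lstsq(A[k],q[k,2],rcond=None)[0]; e=q[:,2]-A@c; k=abs(e)<max(.004,1.5*e[k].std())
    g=np.hypot(*c[:2]); print("inl",k.sum(),"slope",np.degrees(np.arctan(g)),"heading",np.degrees(np.arctan2(c[1],c[0])),"res",e[k].std())
    r=cv2.minAreaRect((q[k][:,:2]*1000).astype(np.float32)); print(r,np.round(cv2.boxPoints(r)).tolist(), [round(1e3*(c[0]*a/1e3+c[1]*b/1e3+c[2])) for a,b in cv2.boxPoints(r)])
    blk=roi&(Z<.03)&(Z>.004)&(p.max(-1)<75)
    r=cv2.minAreaRect((P[blk][:,:2]*1000).astype(np.float32)); print("base",r)
    ys,xs=np.where(m); x0,y0=xs.min()-25,ys.min()-15
    im=cv2.resize(p[y0:y0+75,x0:x0+90],None,fx=8,fy=8,interpolation=cv2.INTER_CUBIC)[...,::-1].copy()
    print("crop",x0,y0); cv2.imwrite(f"pics/{n}{tag}_seat.png",im)
E
python3 s.py
```

```text
side 600
inl 420 slope 24.645675686578453 heading -22.80665130267259 res 0.0017550937344281339
((653.80126953125, -187.72572326660156), (29.22148895263672, 102.29106140136719), 68.15758514404297) [[601.0, -182.0], [696.0, -220.0], [707.0, -193.0], [612.0, -155.0]] [86, 133, 133, 86]
base ((648.0665893554688, -183.0186309814453), (98.66316986083984, 130.10438537597656), 68.3375473022461)
crop 254 109
top 595
inl 480 slope 24.929854352908045 heading -17.68359082134482 res 0.0017844508152880848
((650.2197265625, -188.8356170654297), (29.415205001831055, 107.16267395019531), 67.6766586303711) [[595.0, -182.0], [694.0, -223.0], [705.0, -196.0], [606.0, -155.0]] [86, 136, 137, 87]
base ((648.7406616210938, -185.63546752929688), (97.00483703613281, 129.57884216308594), 68.64410400390625)
crop 347 117
```

View pics/side0_seat.png

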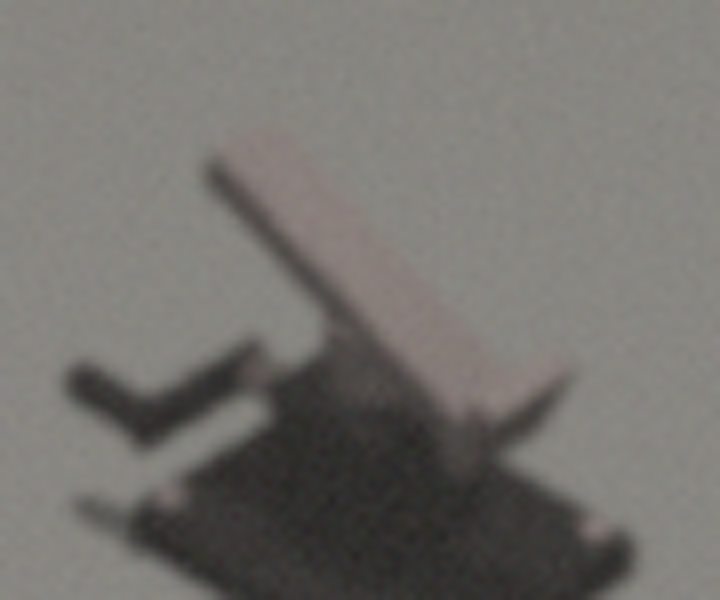

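View pics/top0_seat.png

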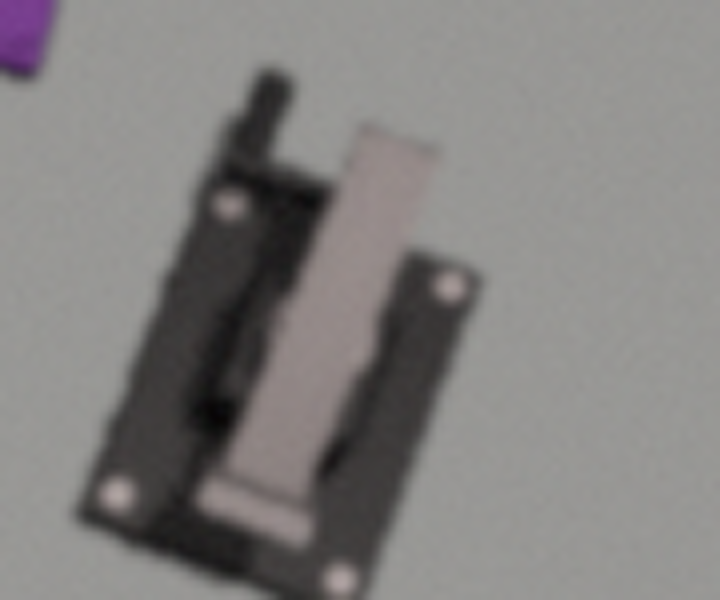

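```bash
cat > t.py <<'E'
from rig import *
from h import *
S,T=camera_info("side"),camera_info("top")
f=lambda uv,o:(np.array(uv)+.5)/8-.5+o
so,to=np.array([254,109]),np.array([347,117])
for n,a,b in(("hi+y",(213,152),(364,124)),("hi-y",(285,130),(440,150))):
    print(n,tri(S,f(a,so),T,f(b,to)))
# stop top corners
for n,a,b in(("stop top outer/-y",(572,368),(312,543)),):
    print(n,tri(S,f(a,so),T,f(b,to)))
# hypothesised pose -> project
h=np.radians(-21.8); a=np.radians(25)
H=np.array([np.cos(h),np.sin(h),0]);Y=np.array([-np.sin(h),np.cos(h),0])
ux=np.cos(a)*H+np.array([0,0,np.sin(a)]);uz=-np.sin(a)*H+np.array([0,0,np.cos(a)])
for s0 in ([.602,-.1657,.087],[.6015,-.1675,.087]):
  s0=np.array(s0)
  print(s0)
  for nm,(x,y,z) in dict(hip=(.115,.013,0),him=(.115,-.013,0),lop=(0,.013,0),lom=(0,-.013,0),s1=(-.0,.018,.02),s2=(0,-.018,.02),s3=(-.01,.018,.02),s4=(-.01,-.018,.02)).items():
    X=s0+x*ux+y*Y+z*uz
    print(nm,((proj(S,X)-so+.5)*8-.5).round(),((proj(T,X)-to+.5)*8-.5).round())
E
python3 t.py
```

```text
hi+y (array([ 0.70506086, -0.19539897,  0.13240847]), np.float64(0.0007752636339304463))
hi-y (array([ 0.69570503, -0.21996916,  0.12838549]), np.float64(0.005850954754871125))
stop top outer/-y (array([ 0.58264907, -0.18250801,  0.09521827]), np.float64(0.00216809757861775))
[ 0.602  -0.1657  0.087 ]
hip [[211. 149.]] [[356. 126.]]
him [[275. 114.]] [[436. 157.]]
lop [[462. 428.]] [[214. 468.]]
lom [[524. 389.]] [[291. 499.]]
s1 [[470. 397.]] [[197. 475.]]
s2 [[556. 344.]] [[305. 518.]]
s3 [[493. 423.]] [[185. 504.]]
s4 [[579. 368.]] [[293. 548.]]
[ 0.6015 -0.1675  0.087 ]
hip [[215. 146.]] [[362. 128.]]
him [[279. 112.]] [[442. 159.]]
lop [[466. 425.]] [[220. 470.]]
lom [[528. 386.]] [[297. 501.]]
s1 [[474. 394.]] [[203. 477.]]
s2 [[560. 341.]] [[311. 520.]]
s3 [[497. 419.]] [[190. 506.]]
s4 [[583. 365.]] [[299. 549.]]
```

```bash
cat > u.py <<'E'
from rig import *
from h import *
C={n:(camera_info(n),np.load(n+"0.npz")) for n in("side","top")}
h=np.radians(-21.8); a=np.radians(25)
H=np.array([np.cos(h),np.sin(h),0]);Y=np.array([-np.sin(h),np.cos(h),0])
ux=np.cos(a)*H+np.array([0,0,np.sin(a)]);uz=-np.sin(a)*H+np.array([0,0,np.cos(a)])
s0=np.array([.6015,-.1675,.086])
for n,(ci,z) in C.items():
    p=z['p'].astype(float); P=cloud(ci,z['d'])
    c,_=rays(ci,[[0,0]]); v,u=np.mgrid[0:400,0:640]; _,r=rays(ci,np.c_[u.ravel(),v.ravel()])
    k=((s0-c)@uz)/(r@uz); Q=c+k[:,None]*r-s0; a_,b_=(Q@ux*1e3).reshape(400,640),(Q@Y*1e3).reshape(400,640)
    Z=P[...,2]; near=(P[...,0]>.5)&(P[...,1]<-.08)&(P[...,1]>-.28)
    off=((P-s0)@uz)*1e3
    # bar pixels: depth says close to the seat face
    m=near&(abs(off)<6)&(a_>-5)&(a_<140)&(abs(b_)<25)
    if n=="top": m&=p.min(-1)>75
    for lo in range(10,120,20):
        s=m&(a_>=lo)&(a_<lo+20); print(n,lo,s.sum(),"b",np.percentile(b_[s],[2,50,98]).round(1),"off",off[s].mean().round(1))
    s=m&(abs(b_)<8);print("a range",np.percentile(a_[s],[.5,99.5]))
    # colour profile along centre
    for aa in range(-30,130,5):
        pass
E
python3 u.py
```

```text
side 10 83 b [-11.2   3.1  16.9] off -2.4
side 30 77 b [-10.    3.2  16.3] off -2.0
side 50 79 b [-10.7   3.8  16.8] off -2.4
side 70 78 b [-9.7  3.4 17.8] off -2.7
side 90 75 b [-10.3   4.1  17.3] off -2.2
side 110 20 b [-9.   5.1 16.8] off -3.3
a range [  7.65069003 114.3779543 ]
top 10 82 b [-13.6  -1.1  11.3] off 0.5
top 30 85 b [-13.3  -0.8  11.7] off 0.4
top 50 86 b [-13.3  -0.7  12.1] off 0.7
top 70 88 b [-13.   -0.5  11.9] off 0.6
top 90 87 b [-13.1  -0.8  12.1] off 0.3
top 110 33 b [-12.8   0.   11.6] off 0.5
a range [  1.18964672 116.83280883]
```

>>> carry_out(
  plan=[
    {"z":-40,"yaw":6.3,"gripper":0},
    {"z":-40,"yaw":6.3},
    {"z":-40,"yaw":6.3},
    {"yaw":6.3,"y":-20},
    {"yaw":6.3,"y":-30},
    {"yaw":6.3,"y":-35},
    {"y":-40},
    {"y":-40},
  ],
  newtons=20,
)

```text
$.plan[0]: bad value
```

Run:
```python
from rig import *
from h import *
z=np.load("top0.npz");P=cloud(camera_info("top"),z['d']);m=(P[...,0]>.3)&(P[...,0]<.55)&(P[...,1]<-.1)&(P[...,1]>-.35)&(P[...,2]<.35)
print(P[m].max(0))
```

```text
[ 0.54999805 -0.10000131  0.18760399]
```

>>> carry_out(
  plan=[
    {"x":0,"y":0,"z":-40,"yaw":6.3,"gripper":0},
    {"x":0,"y":0,"z":-40,"yaw":6.3,"gripper":0},
    {"x":0,"y":0,"z":-40,"yaw":6.3,"gripper":0},
    {"x":0,"y":-20,"z":0,"yaw":6.3,"gripper":0},
    {"x":0,"y":-30,"z":0,"yaw":6.3,"gripper":0},
    {"x":0,"y":-35,"z":0,"yaw":6.3,"gripper":0},
    {"x":0,"y":-40,"z":0,"yaw":0,"gripper":0},
    {"x":0,"y":-40,"z":0,"yaw":0,"gripper":0},
  ],
  newtons=20,
)

```text
clock: 0.77
ee_pos: [0.2213, -0.3551, 0.3648]
orientation: [[0.951, -0.309, -0.0], [-0.309, -0.951, 0.001], [-0.0, -0.001, -1.0]]
force: [1.3, 0.7, 0.2]
opening: -0.0002
```

>>> carry_out(
  plan=[
    {"x":7,"y":-39,"z":0,"yaw":0,"gripper":0},
    {"x":7,"y":-39,"z":0,"yaw":0,"gripper":0},
    {"x":7,"y":-39,"z":0,"yaw":0,"gripper":0},
    {"x":7,"y":-39,"z":0,"yaw":0,"gripper":0},
    {"x":7,"y":-39,"z":0,"yaw":0,"gripper":0},
    {"x":7,"y":-39,"z":0,"yaw":0,"gripper":0},
    {"x":7,"y":-39,"z":0,"yaw":0,"gripper":0},
    {"x":7,"y":-39,"z":0,"yaw":0,"gripper":0},
  ],
)

```text
clock: 1.43
ee_pos: [0.3707, -0.0749, 0.3653]
orientation: [[0.952, -0.307, 0.0], [-0.307, -0.952, -0.0], [0.0, 0.0, -1.0]]
force: [1.3, -0.9, -0.1]
opening: -0.0003
```

>>> carry_out(
  plan=[
    {"x":7,"y":-39,"z":0,"yaw":0,"gripper":0},
    {"x":7,"y":-39,"z":0,"yaw":0,"gripper":0},
    {"x":7,"y":-39,"z":0,"yaw":0,"gripper":0},
    {"x":7,"y":-39,"z":0,"yaw":0,"gripper":0},
    {"x":7,"y":-39,"z":0,"yaw":0,"gripper":0},
    {"x":7,"y":-39,"z":0,"yaw":0,"gripper":0},
    {"x":0,"y":-20,"z":0,"yaw":0,"gripper":0},
    {"x":0,"y":0,"z":0,"yaw":0,"gripper":0},
  ],
)

```text
clock: 2.1
ee_pos: [0.4891, 0.1551, 0.3641]
orientation: [[0.953, -0.303, -0.002], [-0.303, -0.953, 0.001], [-0.002, 0.0, -1.0]]
force: [-0.1, 0.1, -1.9]
opening: 0.0
```

>>> carry_out(
  plan=[
    {"x":7,"y":-26,"z":20,"yaw":0,"gripper":0},
    {"x":7,"y":-26,"z":35,"yaw":0,"gripper":0},
    {"x":0,"y":0,"z":38,"yaw":0,"gripper":0},
    {"x":0,"y":0,"z":38,"yaw":0,"gripper":0},
    {"x":0,"y":0,"z":38,"yaw":0,"gripper":0},
    {"x":0,"y":0,"z":38,"yaw":0,"gripper":0},
    {"x":0,"y":0,"z":38,"yaw":0,"gripper":0},
    {"x":0,"y":0,"z":0,"yaw":0,"gripper":0},
  ],
)

```text
clock: 2.77
ee_pos: [0.5134, 0.1945, 0.1161]
orientation: [[0.951, -0.308, -0.013], [-0.308, -0.952, -0.002], [-0.011, 0.006, -1.0]]
force: [-0.7, -0.7, -1.7]
opening: -0.0003
```

```bash
cat > snap.py <<'E'
from rig import *
from h import *
import sys
tag=sys.argv[1]; box=[int(x) for x in sys.argv[2:10]] # side x0 y0 w h, top x0 y0 w h
o=get_obs(); print(o['clock'],o['ee_pos'].round(4),o['force'].round(2),round(o['opening'],4))
ims=[]
for i,n in enumerate(("side","top")):
    p,d=camera(n); np.savez(f"{n}{tag}.npz",p=p,d=d)
    x,y,w,h=box[4*i:4*i+4]; ims.append(cv2.resize(p[y:y+h,x:x+w],(400,int(400*h/w)),interpolation=cv2.INTER_CUBIC)[...,::-1])
H=max(i.shape[0] for i in ims); ims=[cv2.copyMakeBorder(i,0,H-i.shape[0],0,0,0) for i in ims]
cv2.imwrite(f"pics/s{tag}.png",np.hstack(ims))
E
python3 snap.py 1 180 190 140 140 200 110 130 130
```

```text
2.7667 [0.5134 0.1945 0.1161] [-0.71 -0.66 -1.71] -0.0003
```

View pics/s1.png

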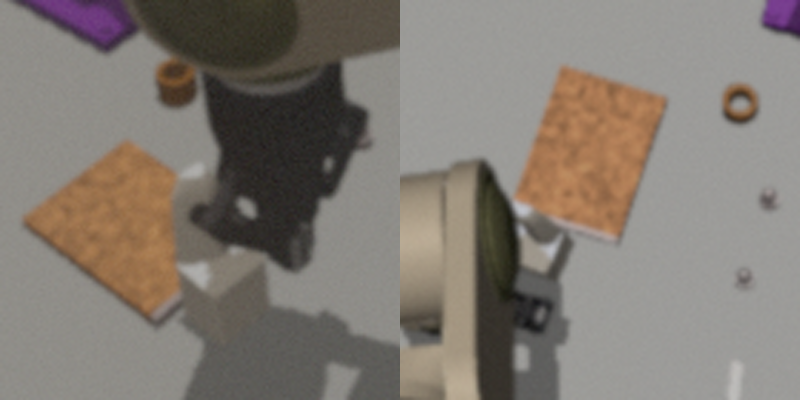

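Run:
```python
from rig import *
from h import *
o=get_obs();print(o['clock'],o['ee_pos'].round(4),o['orientation'].round(3).tolist())
d=np.array([.5755,.182,.116])-o['ee_pos'];print((o['orientation'].T@d*1e3).round(1), o['joint_pos'].round(2))
ci=camera_info("side");z=np.load("side1.npz");P=cloud(ci,z['d'])
X,Y,Z=P[...,0],P[...,1],P[...,2];hs=cv2.cvtColor(z['p'],cv2.COLOR_RGB2HSV)
w=(X>.53)&(X<.65)&(Y>.13)&(Y<.22)&(abs(Z-.055)<.008)&(z['p'].min(-1)>100)
print(w.sum(),cv2.minAreaRect((P[w][:,:2]*1e3).astype(np.float32)))
```

```text
2.8667 [0.5169 0.1953 0.1227] [[0.952, -0.307, -0.001], [-0.307, -0.952, -0.0], [-0.001, 0.001, -1.0]]
[59.9 -5.4  6.6] [ 0.15  0.5   1.48 -0.    1.16  2.03]
288 ((576.310302734375, 183.04403686523438), (43.382568359375, 39.14791488647461), 68.7805404663086)
```

>>> carry_out(
  plan=[
    {"x":10,"y":-5.5,"z":6,"yaw":0,"gripper":0},
    {"x":14,"y":0,"z":0,"yaw":0,"gripper":0},
    {"x":10,"y":0,"z":0,"yaw":0,"gripper":0},
    {"x":5,"y":0,"z":0,"yaw":0,"gripper":0},
    {"x":0,"y":0,"z":0,"yaw":0,"gripper":0},
    {"x":0,"y":0,"z":0,"yaw":0,"gripper":0},
  ],
)

```text
clock: 3.37
ee_pos: [0.5558, 0.1889, 0.1173]
orientation: [[0.952, -0.307, 0.001], [-0.307, -0.952, 0.0], [0.001, -0.001, -1.0]]
force: [-0.1, 0.6, 0.3]
opening: -0.0001
```

```bash
python3 snap.py 2 180 190 140 140 200 110 130 130
```

```text
3.3667 [0.5558 0.1889 0.1173] [-0.06  0.64  0.32] -0.0001
```

View pics/s2.png

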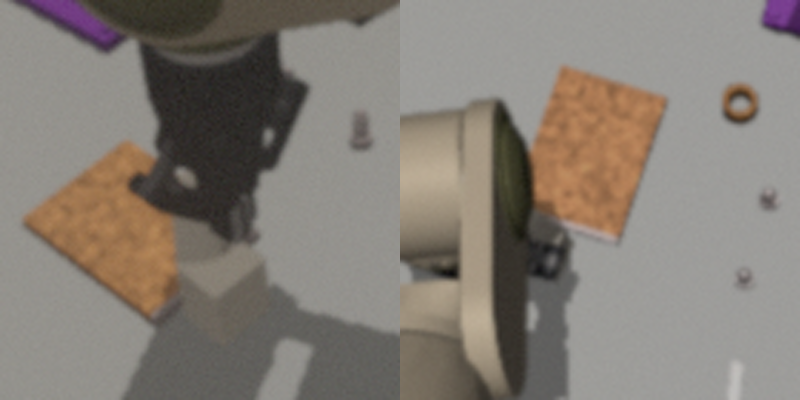

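>>> carry_out(
  plan=[
    {"x":6,"y":0,"z":3,"yaw":0,"gripper":0},
    {"x":6,"y":0,"z":0,"yaw":0,"gripper":0},
    {"x":5,"y":0,"z":0,"yaw":0,"gripper":0},
    {"x":5,"y":0,"z":0,"yaw":0,"gripper":0},
    {"x":5,"y":0,"z":0,"yaw":0,"gripper":0},
    {"x":5,"y":0,"z":0,"yaw":0,"gripper":0},
  ],
)

```text
clock: 3.97
ee_pos: [0.5866, 0.179, 0.1132]
orientation: [[0.952, -0.307, -0.0], [-0.307, -0.952, -0.0], [-0.0, 0.0, -1.0]]
force: [-0.6, -0.4, 0.1]
opening: 0.0001
```

>>> carry_out(
  plan=[
    {"x":5,"y":0,"z":0,"yaw":0,"gripper":0},
    {"x":5,"y":0,"z":0,"yaw":0,"gripper":0},
    {"x":5,"y":0,"z":0,"yaw":0,"gripper":0},
  ],
)

```text
clock: 4.22
ee_pos: [0.6009, 0.1745, 0.1133]
orientation: [[0.952, -0.307, 0.0], [-0.307, -0.952, 0.0], [0.0, -0.0, -1.0]]
force: [-0.7, 0.4, 0.2]
opening: -0.0
```

```bash
python3 snap.py 3 180 190 140 140 200 110 130 130
```

```text
4.2167 [0.6009 0.1745 0.1133] [-0.66  0.41  0.18] -0.0
```

View pics/s3.png

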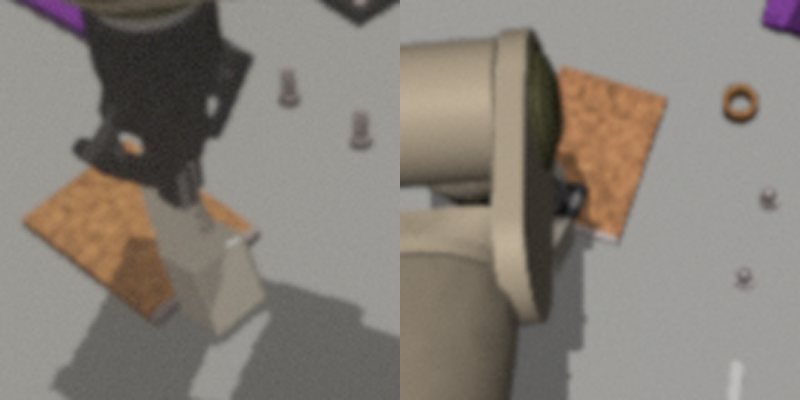

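>>> carry_out(
  plan=[
    {"x":5,"y":0,"z":0,"yaw":0,"gripper":0},
    {"x":5,"y":0,"z":0,"yaw":0,"gripper":0},
    {"x":5,"y":0,"z":0,"yaw":0,"gripper":0},
    {"x":4,"y":0,"z":0,"yaw":0,"gripper":0},
  ],
)

```text
clock: 4.65
ee_pos: [0.6191, 0.1686, 0.1134]
orientation: [[0.952, -0.307, 0.0], [-0.307, -0.952, -0.0], [0.0, -0.0, -1.0]]
force: [0.9, -0.4, 0.7]
opening: 0.0002
```

```bash
python3 snap.py 4 180 190 140 140 200 110 130 130
```

```text
4.65 [0.6191 0.1686 0.1134] [ 0.88 -0.43  0.67] 0.0002
```

View pics/s4.png

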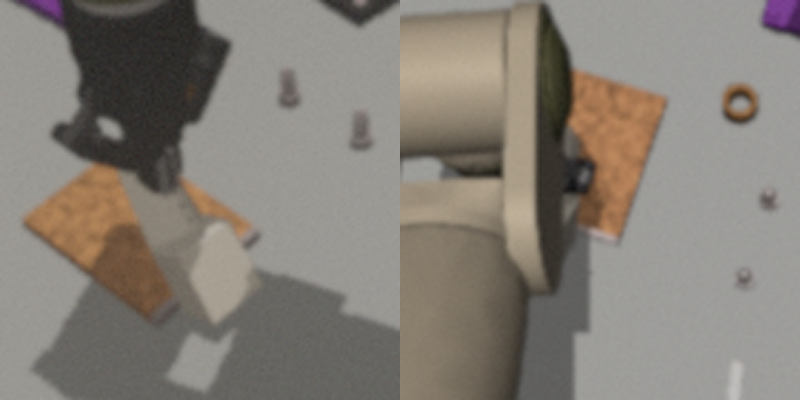

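>>> carry_out(
  plan=[
    {"x":5,"y":0,"z":0,"yaw":0,"gripper":0},
    {"x":5,"y":0,"z":0,"yaw":0,"gripper":0},
    {"x":3,"y":0,"z":0,"yaw":0,"gripper":0},
    {"x":0,"y":0,"z":0,"yaw":0,"gripper":0},
    {"x":0,"y":0,"z":0,"yaw":0,"gripper":0},
  ],
)

```text
clock: 5.17
ee_pos: [0.6309, 0.1647, 0.1132]
orientation: [[0.952, -0.307, -0.0], [-0.307, -0.952, 0.0], [-0.0, 0.0, -1.0]]
force: [1.1, -0.1, -0.4]
opening: 0.0001
```

```bash
python3 snap.py 5 180 190 140 140 200 110 130 130
```

```text
5.1667 [0.6309 0.1647 0.1132] [ 1.1  -0.06 -0.39] 0.0001
```

View pics/s5.png

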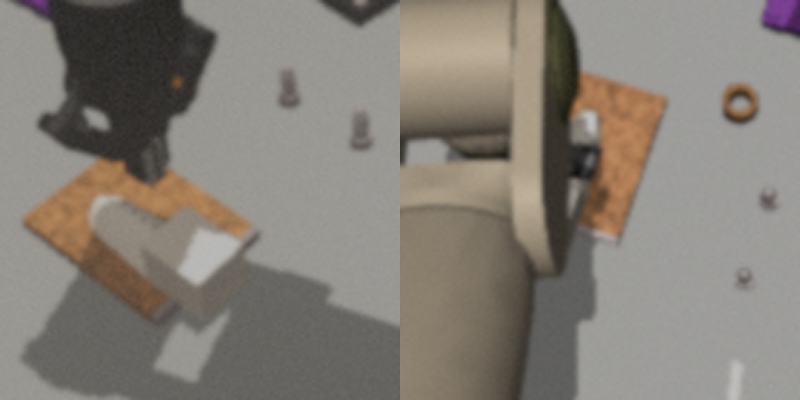

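>>> carry_out(
  plan=[
    {"x":0,"y":0,"z":-40,"yaw":0,"gripper":85},
    {"x":-20,"y":0,"z":-40,"yaw":0,"gripper":85},
    {"x":-30,"y":0,"z":-40,"yaw":0,"gripper":85},
    {"x":-30,"y":0,"z":-10,"yaw":0,"gripper":85},
    {"x":-30,"y":0,"z":0,"yaw":0,"gripper":85},
    {"x":-30,"y":0,"z":0,"yaw":0,"gripper":85},
    {"x":0,"y":0,"z":0,"yaw":0,"gripper":85},
    {"x":0,"y":0,"z":0,"yaw":0,"gripper":85},
  ],
)

```text
clock: 5.93
ee_pos: [0.5028, 0.2063, 0.2346]
orientation: [[0.952, -0.305, 0.001], [-0.305, -0.952, 0.0], [0.001, -0.0, -1.0]]
force: [0.3, 0.3, 0.7]
opening: 0.0849
```

```bash
python3 snap.py 6 180 190 140 140 200 110 130 130
```

```text
5.9333 [0.5028 0.2063 0.2346] [0.29 0.33 0.71] 0.0849
```

View pics/s6.png

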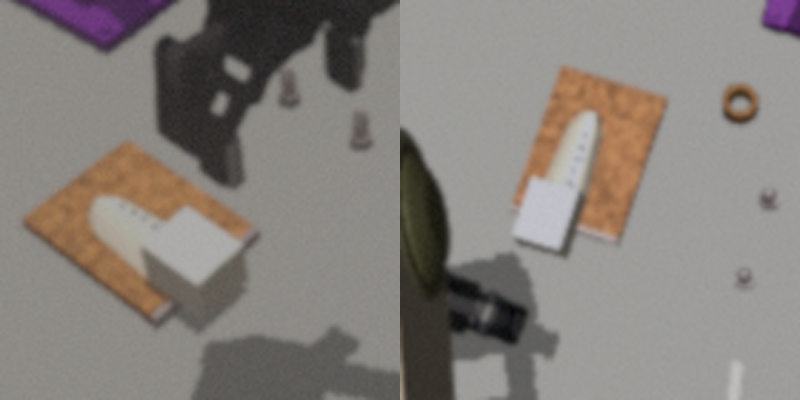

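```bash
cat > b.py <<'E'
from rig import *
from h import *
o=get_obs(); print(o['ee_pos'].round(4),o['orientation'][:,0].round(4))
for n in("side","top"):
    ci=camera_info(n);z=np.load(n+"6.npz");p=z['p'];P=cloud(ci,z['d']);X,Y,Z=P[...,0],P[...,1],P[...,2]
    bias={"side":-.0009,"top":.0014}[n]
    roi=(X>.55)&(X<.75)&(Y>.09)&(Y<.22)&(p[...,2]>90)
    m=(roi&(abs(Z-.05-bias)<.008)&(p.min(-1)>(150 if n=='side' else 130)))
    m=cv2.morphologyEx(m.astype(np.uint8),cv2.MORPH_OPEN,np.ones((3,3)))
    cn=max(cv2.findContours(m,0,1)[0],key=cv2.contourArea)
    Q=onplane(ci,cn[:,0,:],.05)[:,:2]*1e3; r=cv2.minAreaRect(Q.astype(np.float32)); print(n,r,"z",Z[m>0].mean(),Z[m>0].std(),m.sum())
    w=roi&(Z>.012+bias)&(p.min(-1)>90)&(Z<.06); q=P[w][:,:2]*1e3
    tipi=q[:,0].argsort()[-8:]; print("tip",q[tipi].mean(0))
E
python3 b.py
```

```text
[0.5043 0.2056 0.234 ] [ 9.517e-01 -3.070e-01  7.000e-04]
side ((603.8297729492188, 173.16957092285156), (41.13046646118164, 53.43570327758789), 73.42321014404297) z 0.04908141608752534 0.0012008948960964317 469
tip [714.38893715 142.71112161]
top ((602.9609375, 172.2843780517578), (43.709877014160156, 55.25274658203125), 72.61759948730469) z 0.05141142159584207 0.001863949694191792 344
tip [727.78065675 124.51233491]
```

>>> carry_out(
  plan=[
    {"x":30,"y":0.7,"z":0,"yaw":-0.9,"gripper":85},
    {"x":30,"y":0,"z":20,"yaw":0,"gripper":85},
    {"x":30,"y":0,"z":30,"yaw":0,"gripper":85},
    {"x":27,"y":0,"z":30,"yaw":0,"gripper":85},
    {"x":0,"y":0,"z":30,"yaw":0,"gripper":85},
    {"x":0,"y":0,"z":30,"yaw":0,"gripper":85},
    {"x":0,"y":0,"z":20,"yaw":0,"gripper":85},
    {"x":0,"y":0,"z":0,"yaw":0,"gripper":85},
  ],
)

```text
clock: 6.7
ee_pos: [0.6135, 0.1696, 0.069]
orientation: [[0.956, -0.293, -0.009], [-0.293, -0.956, -0.001], [-0.008, 0.003, -1.0]]
force: [-0.6, 0.3, 0.3]
opening: 0.085
```

```bash
python3 snap.py 7 180 190 140 140 200 110 130 130;python3 - <<'E'
from rig import *
import numpy as np
o=get_obs();print(o['ee_pos'].round(4),(o['orientation'].T@(np.array([.6154,.169,.027])-o['ee_pos'])*1e3).round(1))
E
```

```text
6.7 [0.6135 0.1696 0.069 ] [-0.6   0.27  0.26] 0.085
[0.6155 0.1702 0.0742] [ 0.3  1.2 47.2]
```

View pics/s7.png

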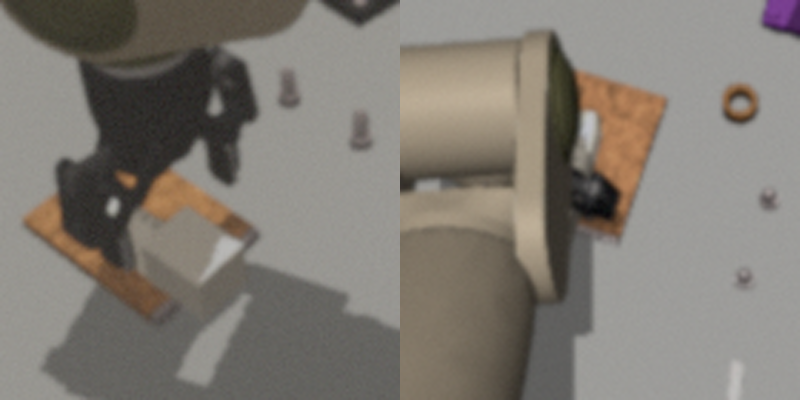

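>>> carry_out(
  plan=[
    {"x":0,"y":1.2,"z":20,"yaw":0,"gripper":85},
    {"x":0,"y":0,"z":17,"yaw":0,"gripper":85},
    {"x":0,"y":0,"z":10,"yaw":0,"gripper":85},
    {"x":0,"y":0,"z":0,"yaw":0,"gripper":85},
    {"x":0,"y":0,"z":0,"yaw":0,"gripper":60},
    {"x":0,"y":0,"z":0,"yaw":0,"gripper":50},
    {"x":0,"y":0,"z":0,"yaw":0,"gripper":46},
    {"x":0,"y":0,"z":0,"yaw":0,"gripper":42},
  ],
  newtons=20,
)

```text
clock: 7.47
ee_pos: [0.6149, 0.1695, 0.0288]
orientation: [[0.956, -0.292, 0.002], [-0.292, -0.956, -0.0], [0.002, -0.001, -1.0]]
force: [-1.7, -1.8, 2.6]
opening: 0.0435
```

>>> carry_out(
  plan=[
    {"x":0,"y":0,"z":0,"yaw":0,"gripper":30},
    {"x":0,"y":0,"z":0,"yaw":0,"gripper":30},
    {"x":0,"y":0,"z":0,"yaw":0,"gripper":30},
    {"x":0,"y":0,"z":0,"yaw":0,"gripper":30},
  ],
  newtons=20,
)

```text
clock: 7.8
ee_pos: [0.6149, 0.1695, 0.0288]
orientation: [[0.956, -0.292, 0.002], [-0.292, -0.956, 0.0], [0.002, -0.001, -1.0]]
force: [-1.4, -1.3, 5.9]
opening: 0.0439
```

>>> carry_out(
  plan=[
    {"x":0,"y":0,"z":-4,"yaw":0,"gripper":30},
    {"x":0,"y":0,"z":-8,"yaw":0,"gripper":30},
    {"x":0,"y":0,"z":-14,"yaw":0,"gripper":30},
    {"x":0,"y":0,"z":-20,"yaw":0,"gripper":30},
    {"x":0,"y":0,"z":-20,"yaw":0,"gripper":30},
    {"x":0,"y":0,"z":-20,"yaw":0,"gripper":30},
    {"x":0,"y":0,"z":0,"yaw":0,"gripper":30},
  ],
)

```text
clock: 8.38
ee_pos: [0.6159, 0.1698, 0.1177]
orientation: [[0.956, -0.292, 0.007], [-0.292, -0.956, 0.001], [0.006, -0.003, -1.0]]
force: [1.5, -0.4, -3.9]
opening: 0.0443
```

```bash
python3 snap.py 8 170 170 160 160 200 110 130 130
```

```text
8.3833 [0.6159 0.1698 0.1177] [ 1.54 -0.41 -3.91] 0.0443
```

View pics/s8.png

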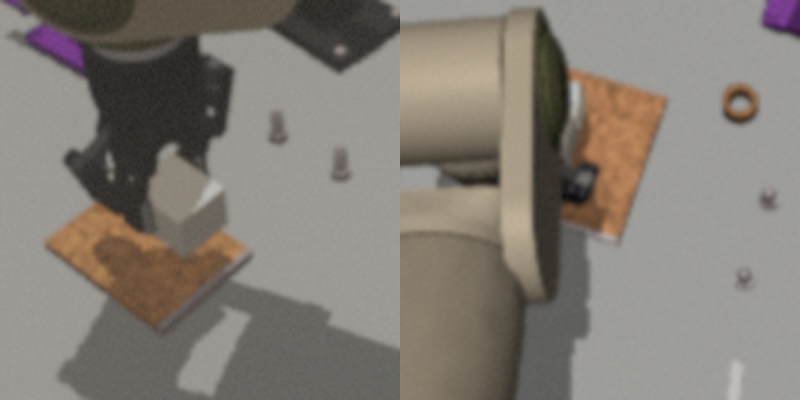

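```bash
cat > tilt.py <<'E'
from rig import *
from h import *
import sys
n,tag=sys.argv[1],sys.argv[2]; x0,x1,y0,y1=map(int,sys.argv[3:7]); thr=int(sys.argv[7])
ci=camera_info(n);z=np.load(n+tag+".npz");p=z['p'];P=cloud(ci,z['d'])
o=get_obs();R=o['orientation'];L=(P-o['ee_pos'])@R*1e3   # tool frame, mm
m=np.zeros((400,640),bool);m[y0:y1,x0:x1]=True
hsv=cv2.cvtColor(p,cv2.COLOR_RGB2HSV)
m&=(p.min(-1)>thr)&(hsv[...,1]<60)&(np.abs(L[...,0])<120)&(np.abs(L[...,1])<40)&(np.abs(L[...,2])<60)
q=L[m];print(m.sum())
# white things: list normals by local patches
from itertools import product
import numpy as np
k=4
res=[]
ys,xs=np.where(m)
for y,x in zip(ys,xs):
    w=m[y-2:y+3,x-2:x+3]
    if w.sum()<20: continue
    c=L[y-2:y+3,x-2:x+3][w];c0=c.mean(0);u,s,v=np.linalg.svd(c-c0)
    nn=v[2]*(-1 if ((c0-(R.T@(rays(ci,[[0,0]])[0]-o['ee_pos']))*1e3)@v[2])>0 else 1)
    res.append((x,y,*c0.round(0),*nn.round(2)))
for r in res[::max(1,len(res)//45)]: print([float(a) for a in r])
E
python3 tilt.py side 8 220 265 225 275 95; python3 -c "
import cv2,numpy as np
p=np.load('side8.npz')['p'][215:285,210:275];cv2.imwrite('pics/z8.png',cv2.resize(p,None,fx=8,fy=8,interpolation=cv2.INTER_CUBIC)[...,::-1])"
```

```text
644
[237.0, 233.0, 13.0, 13.0, -24.0, 0.04, 0.11, -0.99]
[236.0, 235.0, 11.0, 9.0, -25.0, 0.1, 0.03, -0.99]
[238.0, 236.0, 7.0, 9.0, -24.0, 0.08, -0.03, -1.0]
[237.0, 237.0, 6.0, 6.0, -24.0, 0.19, -0.04, -0.98]
[235.0, 238.0, 8.0, 2.0, -24.0, 0.17, 0.05, -0.98]
[245.0, 238.0, -7.0, 13.0, -24.0, 0.12, 0.04, -0.99]
[241.0, 239.0, -3.0, 7.0, -25.0, 0.1, 0.13, -0.99]
[234.0, 240.0, 5.0, -2.0, -24.0, 0.04, 0.19, -0.98]
[244.0, 240.0, -9.0, 9.0, -24.0, 0.06, 0.14, -0.99]
[236.0, 241.0, 1.0, -2.0, -24.0, 0.11, -0.02, -0.99]
[246.0, 241.0, -13.0, 10.0, -24.0, -0.03, 0.15, -0.99]
[236.0, 242.0, -1.0, -3.0, -24.0, 0.11, 0.12, -0.99]
[246.0, 242.0, -15.0, 8.0, -25.0, 0.03, 0.18, -0.98]
[234.0, 243.0, -0.0, -7.0, -24.0, 0.06, 0.03, -1.0]
[244.0, 243.0, -14.0, 4.0, -25.0, 0.1, -0.07, -0.99]
[254.0, 243.0, -28.0, 14.0, -24.0, 0.06, -0.2, -0.98]
[240.0, 244.0, -10.0, -2.0, -25.0, 0.08, 0.04, -1.0]
[250.0, 244.0, -24.0, 9.0, -24.0, 0.09, 0.09, -0.99]
[234.0, 245.0, -4.0, -11.0, -25.0, 0.05, 0.12, -0.99]
[244.0, 245.0, -17.0, 1.0, -24.0, 0.14, -0.28, -0.95]
[254.0, 245.0, -31.0, 12.0, -24.0, 0.13, 0.
[... 782 characters left out ...]
, -36.0, 1.0, -22.0, -0.95, 0.12, -0.29]
[242.0, 252.0, -27.0, -13.0, -24.0, -0.02, 0.09, -1.0]
[233.0, 253.0, -15.0, -23.0, -23.0, 0.25, -0.85, -0.46]
[243.0, 253.0, -30.0, -14.0, -24.0, 0.1, 0.07, -0.99]
[237.0, 254.0, -23.0, -22.0, -24.0, 0.16, -0.14, -0.98]
[247.0, 254.0, -35.0, -10.0, -24.0, -0.17, 0.3, -0.94]
[243.0, 255.0, -33.0, -17.0, -24.0, 0.03, 0.05, -1.0]
[241.0, 256.0, -32.0, -20.0, -24.0, -0.05, -0.04, -1.0]
[241.0, 257.0, -33.0, -22.0, -24.0, -0.12, -0.45, -0.88]
[242.0, 258.0, -35.0, -22.0, -23.0, -0.55, -0.49, -0.68]
[240.0, 260.0, -32.0, -24.0, -18.0, -0.06, -1.0, -0.05]
[236.0, 263.0, -20.0, -25.0, -0.0, 0.0, -1.0, 0.05]
[237.0, 265.0, -22.0, -25.0, 3.0, 0.01, -1.0, 0.05]
```

View pics/z8.png

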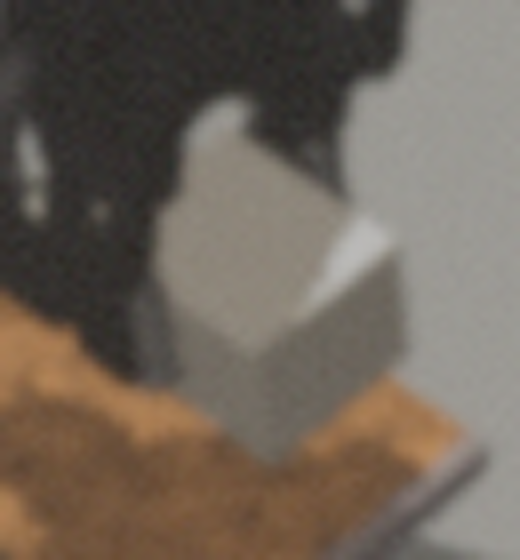

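>>> carry_out(
  plan=[
    {"x":0,"y":0,"z":-15,"yaw":0,"gripper":30},
    {"x":0,"y":0,"z":-25,"yaw":0,"gripper":30},
    {"x":0,"y":0,"z":-25,"yaw":0,"gripper":30},
    {"x":0,"y":0,"z":-15,"yaw":1.2,"gripper":30},
    {"x":5,"y":10,"z":-10,"yaw":1.2,"gripper":30},
    {"x":10,"y":20,"z":0,"yaw":1.2,"gripper":30},
    {"x":11,"y":23,"z":0,"yaw":1.2,"gripper":30},
    {"x":11,"y":23,"z":0,"yaw":0,"gripper":30},
  ],
)

```text
clock: 9.15
ee_pos: [0.6221, 0.0841, 0.2015]
orientation: [[0.928, -0.372, -0.003], [-0.372, -0.928, -0.0], [-0.003, 0.001, -1.0]]
force: [0.6, -0.7, -4.3]
opening: 0.0436
```

>>> carry_out(
  plan=[
    {"x":11,"y":23,"z":0,"yaw":0,"gripper":30},
    {"x":11,"y":23,"z":0,"yaw":0,"gripper":30},
    {"x":11,"y":23,"z":0,"yaw":0,"gripper":30},
    {"x":11,"y":23,"z":0,"yaw":0,"gripper":30},
    {"x":11,"y":23,"z":0,"yaw":0,"gripper":30},
    {"x":11,"y":23,"z":0,"yaw":0,"gripper":30},
    {"x":11,"y":23,"z":0,"yaw":0,"gripper":30},
    {"x":10,"y":20,"z":0,"yaw":0,"gripper":30},
  ],
)

```text
clock: 9.82
ee_pos: [0.6355, -0.1172, 0.2012]
orientation: [[0.928, -0.372, -0.004], [-0.372, -0.928, 0.001], [-0.004, 0.0, -1.0]]
force: [0.4, -1.2, -4.3]
opening: 0.0437
```

>>> carry_out(
  plan=[
    {"x":9,"y":20,"z":0,"yaw":0,"gripper":30},
    {"x":6,"y":14,"z":0,"yaw":0,"gripper":30},
    {"x":3,"y":6,"z":0,"yaw":0,"gripper":30},
    {"x":0,"y":0,"z":0,"yaw":0,"gripper":30},
    {"x":0,"y":0,"z":0,"yaw":0,"gripper":30},
  ],
)

```text
clock: 10.23
ee_pos: [0.638, -0.1582, 0.2028]
orientation: [[0.929, -0.371, -0.001], [-0.371, -0.929, 0.001], [-0.001, -0.0, -1.0]]
force: [-0.4, 0.2, -3.5]
opening: 0.0437
```

```bash
python3 snap.py 9 220 60 150 150 320 80 130 130
cat > tgt.py <<'E'
from rig import *
import numpy as np,sys
S=np.array([.6013,-.168,.085]);h=np.radians(-21.8)
H=np.array([np.cos(h),np.sin(h),0]);Y=np.array([-np.sin(h),np.cos(h),0])
o=get_obs();d=o['ee_pos']-S
print(o['clock'],o['ee_pos'].round(4),"along",(d@H*1e3).round(1),"lat",(d@Y*1e3).round(1),"up",(d[2]*1e3).round(1),"F",o['force'].round(1),"M",o['moment'].round(2),"open",round(o['opening'],4),"head",np.degrees(np.arctan2(o['orientation'][1,0],o['orientation'][0,0])).round(2))
E
python3 tgt.py
```

```text
10.2333 [ 0.638  -0.1582  0.2028] [-0.4   0.18 -3.5 ] 0.0437
10.3333 [ 0.6382 -0.1574  0.2033] along 30.3 lat 23.5 up 118.3 F [ 0.1  0.4 -4.3] M [ 0.03  0.01 -0.02] open 0.0441 head -21.7
```

View pics/s9.png

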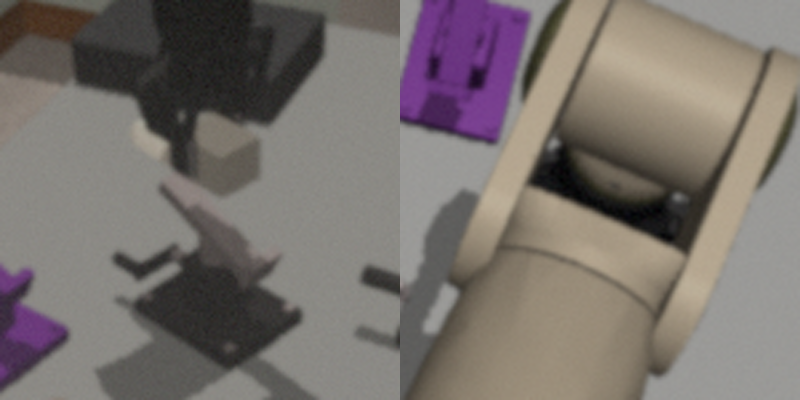

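>>> carry_out(
  plan=[
    {"x":5,"y":12,"z":0,"yaw":0,"gripper":30},
    {"x":4,"y":11.5,"z":0,"yaw":0,"gripper":30},
    {"x":0,"y":0,"z":14,"yaw":0,"gripper":30},
    {"x":0,"y":0,"z":14,"yaw":0,"gripper":30},
    {"x":0,"y":0,"z":12,"yaw":0,"gripper":30},
    {"x":0,"y":0,"z":0,"yaw":0,"gripper":30},
    {"x":0,"y":0,"z":0,"yaw":0,"gripper":30},
  ],
)

```text
clock: 10.92
ee_pos: [0.6378, -0.1843, 0.1633]
orientation: [[0.929, -0.371, -0.001], [-0.371, -0.929, 0.0], [-0.001, 0.0, -1.0]]
force: [0.9, -0.2, -3.8]
opening: 0.0437
```

```bash
python3 snap.py 10 240 90 110 110 320 80 130 130; python3 tgt.py
```

```text
10.9167 [ 0.6378 -0.1843  0.1633] [ 0.87 -0.2  -3.8 ] 0.0437
11.0167 [ 0.6382 -0.1843  0.1645] along 40.3 lat -1.4 up 79.5 F [-0.6  0.2 -4.7] M [-0.02  0.03  0.03] open 0.0436 head -21.78
```

View pics/s10.png

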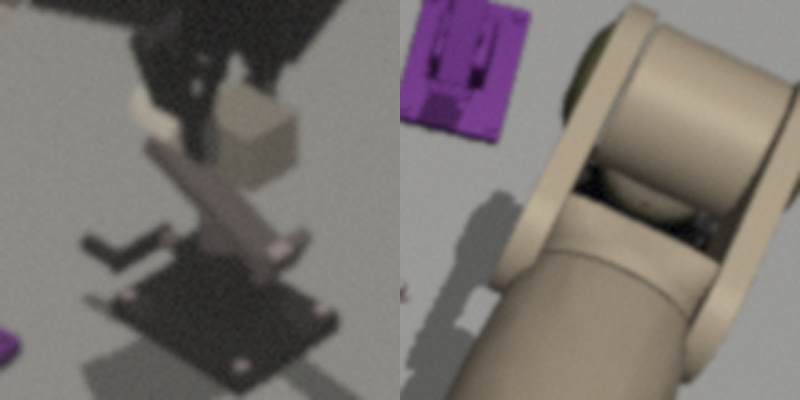

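```bash
cat > lat.py <<'E'
from rig import *
from h import *
import sys
tag=sys.argv[1]
S=np.array([.6013,-.168,.085]);h=np.radians(-21.8);H=np.array([np.cos(h),np.sin(h),0]);Y=np.array([-np.sin(h),np.cos(h),0])
for n in sys.argv[2:]:
    ci=camera_info(n);z=np.load(n+tag+".npz");P=cloud(ci,z['d'])-S;p=z['p']
    A=P@H*1e3;B=P@Y*1e3;Z=P[...,2]*1e3
    ok=(p.min(-1)>75)&(cv2.cvtColor(p,cv2.COLOR_RGB2HSV)[...,1]<70)
    face=Z-A*np.tan(np.radians(25))
    bar=(abs(face)<5)&(A>5)&(A<95)&(abs(B)<25)
    if bar.sum(): print(n,"bar lat",np.percentile(B[bar],[3,50,97]).round(1),"off",face[bar].mean().round(1),bar.sum())
    part=ok&(face>10)&(A>-40)&(A<130)&(abs(B)<40)&(Z<120)
    if part.sum():
        print("part lat",np.percentile(B[part],[2,50,98]).round(1),"A",np.percentile(A[part],[1,99]).round(1),"Z",np.percentile(Z[part],[1,99]).round(1),part.sum())
E
python3 lat.py 10 side
```

```text
side bar lat [-11.9   4.1  14.2] off -1.7 309
part lat [-21.7   7.6  24.4] A [-14.4 115.5] Z [ 11.5 101.1] 721
```

>>> carry_out(
  plan=[
    {"x":0,"y":0,"z":5,"yaw":0,"gripper":30},
    {"x":0,"y":0,"z":5,"yaw":0,"gripper":30},
    {"x":0,"y":0,"z":4,"yaw":0,"gripper":30},
    {"x":0,"y":0,"z":4,"yaw":0,"gripper":30},
    {"x":0,"y":0,"z":0,"yaw":0,"gripper":30},
    {"x":0,"y":0,"z":0,"yaw":0,"gripper":30},
  ],
)

```text
clock: 11.52
ee_pos: [0.6378, -0.1838, 0.1451]
orientation: [[0.929, -0.371, -0.0], [-0.371, -0.929, 0.0], [-0.0, -0.0, -1.0]]
force: [0.2, -0.0, -4.1]
opening: 0.0436
```

```bash
python3 snap.py 11 240 90 110 110 320 80 130 130; python3 tgt.py
```

```text
11.5167 [ 0.6378 -0.1838  0.1451] [ 0.23 -0.03 -4.08] 0.0436
11.6167 [ 0.6379 -0.1839  0.1453] along 39.9 lat -1.1 up 60.3 F [ 0.2 -0.3 -4.3] M [ 0.03  0.03 -0.  ] open 0.0437 head -21.77
```

View pics/s11.png

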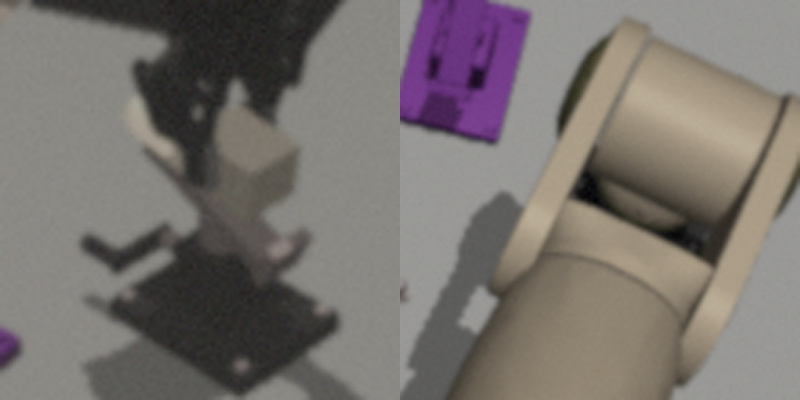

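>>> carry_out(
  plan=[
    {"x":0,"y":0,"z":4,"yaw":0,"gripper":30},
    {"x":0,"y":0,"z":4,"yaw":0,"gripper":30},
    {"x":0,"y":0,"z":4,"yaw":0,"gripper":30},
    {"x":0,"y":0,"z":0,"yaw":0,"gripper":30},
    {"x":0,"y":0,"z":0,"yaw":0,"gripper":30},
  ],
)

```text
clock: 12.03
ee_pos: [0.6378, -0.1838, 0.1328]
orientation: [[0.929, -0.371, -0.001], [-0.371, -0.929, 0.0], [-0.001, -0.0, -1.0]]
force: [-0.3, 0.3, -3.6]
opening: 0.0435
```

```bash
python3 snap.py 12 250 90 80 80 320 80 130 130; python3 tgt.py
```

```text
12.0333 [ 0.6378 -0.1838  0.1328] [-0.31  0.29 -3.58] 0.0435
12.1333 [ 0.638  -0.184   0.1331] along 40.0 lat -1.2 up 48.1 F [-0.6 -0.6 -5.1] M [0.03 0.06 0.06] open 0.044 head -21.78
```

View pics/s12.png

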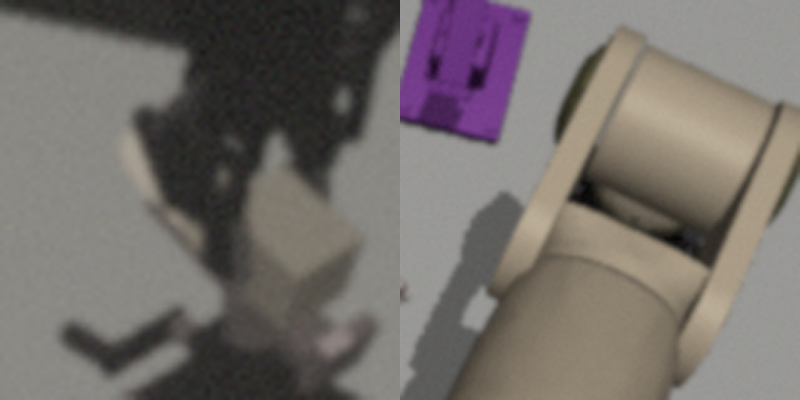

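>>> carry_out(
  plan=[
    {"x":0,"y":0,"z":2.5,"yaw":0,"gripper":30},
    {"x":0,"y":0,"z":2.5,"yaw":0,"gripper":30},
    {"x":0,"y":0,"z":0,"yaw":0,"gripper":30},
    {"x":0,"y":0,"z":0,"yaw":0,"gripper":30},
  ],
)

```text
clock: 12.47
ee_pos: [0.6379, -0.1839, 0.1283]
orientation: [[0.929, -0.371, 0.0], [-0.371, -0.929, -0.0], [0.0, -0.0, -1.0]]
force: [0.1, -0.2, -2.8]
opening: 0.0434
```

```bash
python3 tgt.py
```

```text
12.4667 [ 0.6379 -0.1839  0.1283] along 39.9 lat -1.2 up 43.3 F [ 0.1 -0.2 -2.8] M [-0.04 -0.07  0.  ] open 0.0434 head -21.77
```

>>> carry_out(
  plan=[
    {"x":0,"y":0,"z":1.5,"yaw":0,"gripper":30},
    {"x":0,"y":0,"z":1.5,"yaw":0,"gripper":30},
    {"x":0,"y":0,"z":0,"yaw":0,"gripper":30},
  ],
)

```text
clock: 12.72
ee_pos: [0.638, -0.184, 0.1255]
orientation: [[0.929, -0.371, 0.0], [-0.371, -0.929, -0.0], [0.0, -0.0, -1.0]]
force: [-1.0, 0.9, 0.0]
opening: 0.0438
```

```bash
python3 snap.py 13 250 90 80 80 320 80 130 130; python3 tgt.py; python3 tilt.py side 13 295 330 125 150 75
```

```text
12.7167 [ 0.638  -0.184   0.1255] [-0.97  0.85  0.04] 0.0438
12.8167 [ 0.638  -0.184   0.1256] along 40.0 lat -1.2 up 40.6 F [-0.2  0.2  0.1] M [-0.05 -0.08 -0.03] open 0.0439 head -21.78
411
[306.0, 127.0, 5.0, 13.0, -22.0, -0.24, 0.13, -0.96]
[308.0, 128.0, 1.0, 15.0, -21.0, -0.36, 0.2, -0.91]
[308.0, 129.0, -1.0, 13.0, -20.0, -0.36, 0.13, -0.93]
[306.0, 130.0, -0.0, 7.0, -20.0, -0.35, 0.09, -0.93]
[303.0, 131.0, 1.0, -1.0, -21.0, -0.43, 0.16, -0.89]
[309.0, 131.0, -6.0, 11.0, -18.0, -0.37, 0.09, -0.93]
[304.0, 132.0, -2.0, -1.0, -20.0, -0.32, 0.08, -0.94]
[310.0, 132.0, -9.0, 12.0, -17.0, -0.46, 0.12, -0.88]
[303.0, 133.0, -3.0, -5.0, -19.0, -0.36, 0.1, -0.93]
[309.0, 133.0, -10.0, 8.0, -16.0, -0.48, 0.05, -0.87]
[301.0, 134.0, -4.0, -12.0, -20.0, -0.39, 0.35, -0.85]
[307.0, 134.0, -10.0, 1.0, -16.0, -0.26, 0.09, -0.96]
[313.0, 134.0, -15.0, 16.0, -12.0, -0.31, 0.42, -0.85]
[305.0, 135.0, -9.0, -5.0, -16.0, -0.37, 0.06, -0.93]
[311.0, 135.0, -16.0, 8.0, -13.0, -0.29, 0.12, -0.95]
[302.0, 136.0, -8.0, -13.0, -17.0, -0.56, 0.12, -0.82]
[308.0, 136.0, -14.0, -0.0, -14.0, -0.41, 0.16,
[... 1105 characters left out ...]
5.0, 143.0, -35.0, 1.0, -4.0, -0.34, 0.09, -0.93]
[303.0, 144.0, -21.0, -23.0, -6.0, 0.01, -0.99, -0.16]
[309.0, 144.0, -31.0, -14.0, -6.0, -0.39, 0.04, -0.92]
[315.0, 144.0, -37.0, -1.0, -3.0, -0.56, 0.24, -0.79]
[303.0, 145.0, -21.0, -24.0, -4.0, -0.03, -1.0, -0.02]
[309.0, 145.0, -32.0, -15.0, -5.0, -0.34, 0.05, -0.94]
[315.0, 145.0, -38.0, -2.0, -2.0, -0.73, 0.32, -0.6]
[304.0, 146.0, -24.0, -24.0, -3.0, 0.05, -0.99, -0.14]
[310.0, 146.0, -35.0, -15.0, -4.0, -0.31, 0.1, -0.95]
[316.0, 146.0, -38.0, 1.0, 2.0, -0.95, 0.04, 0.31]
[306.0, 147.0, -31.0, -23.0, -3.0, 0.09, -0.88, -0.46]
[312.0, 147.0, -39.0, -13.0, -2.0, -0.87, 0.26, -0.43]
[307.0, 148.0, -33.0, -23.0, -3.0, 0.04, -0.7, -0.72]
```

View pics/s13.png

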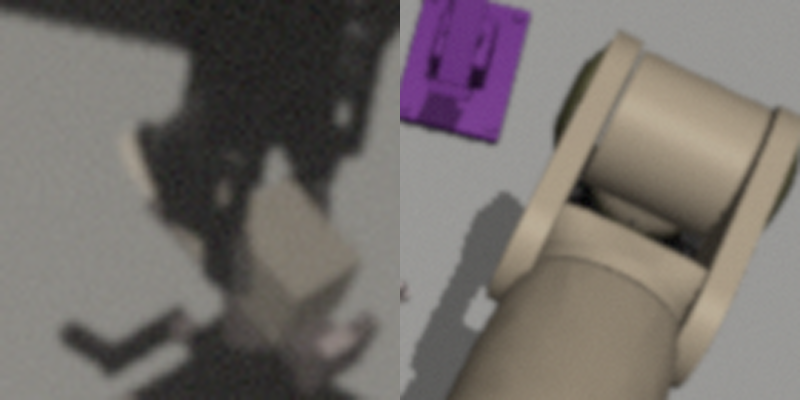

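>>> carry_out(
  plan=[
    {"x":0,"y":0,"z":1,"yaw":0,"gripper":30},
    {"x":0,"y":0,"z":0.5,"yaw":0,"gripper":30},
    {"x":0,"y":0,"z":0,"yaw":0,"gripper":30},
  ],
)

```text
clock: 13.07
ee_pos: [0.638, -0.184, 0.1255]
orientation: [[0.929, -0.371, 0.001], [-0.371, -0.929, -0.001], [0.001, 0.0, -1.0]]
force: [-4.4, 1.2, 8.5]
opening: 0.0439
```

```bash
python3 tgt.py
```

```text
13.0667 [ 0.638  -0.184   0.1255] along 40.0 lat -1.2 up 40.5 F [-4.4  1.2  8.5] M [ 0.28  0.51 -0.02] open 0.0439 head -21.77
```

>>> carry_out(
  plan=[
    {"x":-1.5,"y":0,"z":0,"yaw":0,"gripper":30},
    {"x":-2,"y":0,"z":0.9,"yaw":0,"gripper":30},
    {"x":-2,"y":0,"z":0.9,"yaw":0,"gripper":30},
    {"x":-2,"y":0,"z":0.9,"yaw":0,"gripper":30},
    {"x":-2,"y":0,"z":0.9,"yaw":0,"gripper":30},
    {"x":0,"y":0,"z":0,"yaw":0,"gripper":30},
  ],
)

```text
clock: 13.57
ee_pos: [0.6292, -0.1804, 0.1211]
orientation: [[0.929, -0.371, 0.001], [-0.371, -0.929, -0.001], [0.002, 0.0, -1.0]]
force: [-1.5, 0.2, 5.9]
opening: 0.0438
```

```bash
python3 snap.py 14 250 90 80 80 320 80 130 130; python3 tgt.py
```

```text
13.5667 [ 0.6292 -0.1804  0.1211] [-1.48  0.16  5.89] 0.0438
13.6667 [ 0.6292 -0.1804  0.1211] along 30.5 lat -1.2 up 36.1 F [-1.5  1.3  5.7] M [0.15 0.13 0.01] open 0.0439 head -21.77
```

View pics/s14.png

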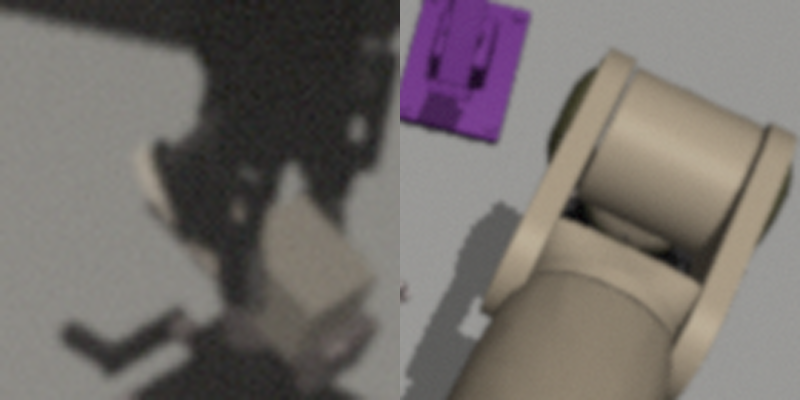

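>>> carry_out(
  plan=[
    {"x":-1.5,"y":0,"z":0.7,"yaw":0,"gripper":30},
    {"x":-1.5,"y":0,"z":0.7,"yaw":0,"gripper":30},
    {"x":0,"y":0,"z":0,"yaw":0,"gripper":30},
  ],
)

```text
clock: 13.92
ee_pos: [0.6265, -0.1794, 0.1197]
orientation: [[0.929, -0.371, 0.002], [-0.371, -0.929, -0.001], [0.002, 0.0, -1.0]]
force: [-0.7, 0.9, 5.1]
opening: 0.0437
```

```bash
python3 tgt.py
```

```text
13.9167 [ 0.6265 -0.1794  0.1197] along 27.6 lat -1.2 up 34.7 F [-0.7  0.9  5.1] M [0.08 0.09 0.03] open 0.0437 head -21.77
```

>>> carry_out(
  plan=[
    {"x":-1,"y":0,"z":0.5,"yaw":0,"gripper":30},
    {"x":-1,"y":0,"z":0.5,"yaw":0,"gripper":30},
    {"x":0,"y":0,"z":0,"yaw":0,"gripper":30},
  ],
)

```text
clock: 14.17
ee_pos: [0.6257, -0.179, 0.1194]
orientation: [[0.929, -0.371, 0.005], [-0.371, -0.929, -0.002], [0.005, 0.0, -1.0]]
force: [4.0, -1.1, 5.4]
opening: 0.0442
```

```bash
python3 tgt.py
```

```text
14.1667 [ 0.6257 -0.179   0.1194] along 26.8 lat -1.2 up 34.4 F [ 4.  -1.1  5.4] M [-0.13 -0.52  0.04] open 0.0442 head -21.77
```

>>> carry_out(
  plan=[
    {"x":-1,"y":0,"z":0.5,"yaw":0,"gripper":30},
    {"x":0,"y":0,"z":0,"yaw":0,"gripper":30},
  ],
)

```text
clock: 14.33
ee_pos: [0.6256, -0.179, 0.1194]
orientation: [[0.929, -0.371, 0.007], [-0.371, -0.929, -0.003], [0.008, 0.0, -1.0]]
force: [7.6, -1.5, 7.3]
opening: 0.0441
```

```bash
python3 tgt.py
```

```text
14.3333 [ 0.6256 -0.179   0.1194] along 26.7 lat -1.2 up 34.4 F [ 7.6 -1.5  7.3] M [-0.27 -0.87  0.1 ] open 0.0441 head -21.76
```

>>> carry_out(
  plan=[
    {"x":1,"y":0,"z":-1,"yaw":0,"gripper":30},
    {"x":0,"y":0,"z":0,"yaw":0,"gripper":30},
    {"x":0,"y":0,"z":0,"yaw":0,"gripper":30},
  ],
)

```text
clock: 14.58
ee_pos: [0.6257, -0.179, 0.1194]
orientation: [[0.929, -0.371, 0.004], [-0.371, -0.929, -0.002], [0.004, 0.0, -1.0]]
force: [5.0, -1.3, 4.1]
opening: 0.0438
```

```bash
python3 snap.py 15 250 90 80 80 320 80 130 130; python3 tgt.py; python3 lat.py 15 side
```

```text
14.5833 [ 0.6257 -0.179   0.1194] [ 4.99 -1.29  4.08] 0.0438
14.6833 [ 0.6257 -0.179   0.1194] along 26.7 lat -1.2 up 34.4 F [ 4.8 -1.9  4.5] M [-0.2  -0.71  0.05] open 0.0439 head -21.77
side bar lat [15.  20.7 23.2] off 1.0 31
part lat [-25.2   4.2  25.2] A [-14.4  40. ] Z [13.2 67.5] 539
```

View pics/s15.png

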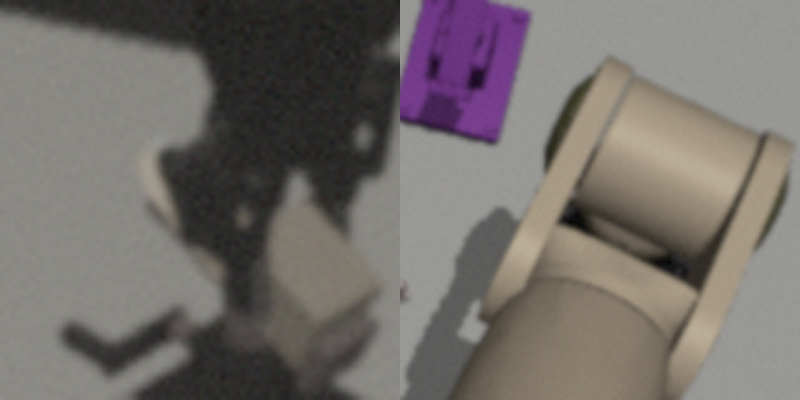

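>>> carry_out(
  plan=[
    {"x":0,"y":0,"z":0,"yaw":0,"gripper":45},
    {"x":0,"y":0,"z":0,"yaw":0,"gripper":48},
    {"x":0,"y":0,"z":0,"yaw":0,"gripper":52},
    {"x":0,"y":0,"z":0,"yaw":0,"gripper":60},
    {"x":0,"y":0,"z":0,"yaw":0,"gripper":70},
    {"x":0,"y":0,"z":0,"yaw":0,"gripper":80},
    {"x":0,"y":0,"z":0,"yaw":0,"gripper":80},
  ],
)

```text
clock: 15.27
ee_pos: [0.6243, -0.1785, 0.1184]
orientation: [[0.929, -0.371, -0.0], [-0.371, -0.929, 0.0], [-0.0, -0.0, -1.0]]
force: [-0.4, -0.0, -0.1]
opening: 0.0799
```

```bash
python3 snap.py 16 250 90 80 80 320 80 130 130; python3 tgt.py
```

```text
15.2667 [ 0.6243 -0.1785  0.1184] [-0.41 -0.05 -0.11] 0.0799
15.3667 [ 0.6244 -0.1785  0.1184] along 25.3 lat -1.2 up 33.4 F [0.7 0.6 0.2] M [0.03 0.04 0.03] open 0.0796 head -21.77
```

View pics/s16.png

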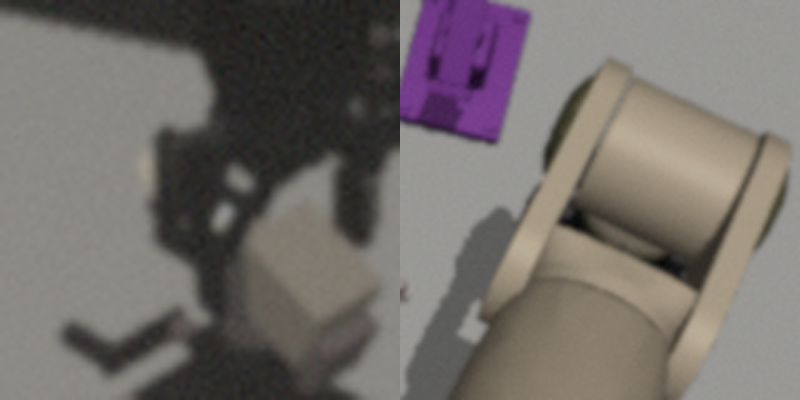

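>>> carry_out(
  plan=[
    {"x":0,"y":0,"z":-8,"yaw":0,"gripper":80},
    {"x":0,"y":0,"z":-15,"yaw":0,"gripper":80},
    {"x":0,"y":0,"z":-25,"yaw":0,"gripper":80},
    {"x":0,"y":0,"z":-35,"yaw":0,"gripper":80},
    {"x":0,"y":0,"z":-40,"yaw":0,"gripper":80},
    {"x":0,"y":0,"z":-40,"yaw":0,"gripper":80},
    {"x":-30,"y":-30,"z":-20,"yaw":0,"gripper":80},
    {"x":-30,"y":-30,"z":0,"yaw":0,"gripper":80},
  ],
)

```text
clock: 16.03
ee_pos: [0.594, -0.1067, 0.3043]
orientation: [[0.928, -0.374, 0.009], [-0.374, -0.928, -0.004], [0.01, -0.0, -1.0]]
force: [0.6, 1.0, -0.3]
opening: 0.08
```

>>> carry_out(
  plan=[
    {"x":-30,"y":-30,"z":0,"yaw":0,"gripper":80},
    {"x":-30,"y":-30,"z":0,"yaw":0,"gripper":80},
    {"x":-30,"y":-30,"z":0,"yaw":0,"gripper":80},
    {"x":-20,"y":-35,"z":0,"yaw":0,"gripper":80},
    {"x":0,"y":-35,"z":0,"yaw":0,"gripper":80},
    {"x":0,"y":-35,"z":0,"yaw":0,"gripper":80},
    {"x":0,"y":-30,"z":0,"yaw":0,"gripper":80},
    {"x":0,"y":0,"z":0,"yaw":0,"gripper":80},
  ],
)

```text
clock: 16.7
ee_pos: [0.5759, 0.1464, 0.2993]
orientation: [[0.93, -0.367, 0.001], [-0.367, -0.93, 0.001], [0.0, -0.001, -1.0]]
force: [0.4, -0.3, -0.8]
opening: 0.08
```

```bash
python3 snap.py 17 250 90 80 80 340 110 80 80; python3 tgt.py; python3 lat.py 17 side top
```

```text
16.7 [0.5759 0.1464 0.2993] [ 0.45 -0.27 -0.78] 0.08
16.8 [0.5752 0.1428 0.2994] along -139.7 lat 278.9 up 214.4 F [ 1.5 -1.4  0.3] M [ 0.01 -0.01 -0.02] open 0.0798 head -21.67
side bar lat [14.  18.7 24.3] off 1.9 82
part lat [-19.4   6.2  24.6] A [-14.8  89.4] Z [11.4 58.4] 744
top bar lat [-19.4  17.2  21.3] off 2.8 29
part lat [-20.2  -0.8  21.4] A [-14.8 110.4] Z [16.7 65.9] 810
```

View pics/s17.png

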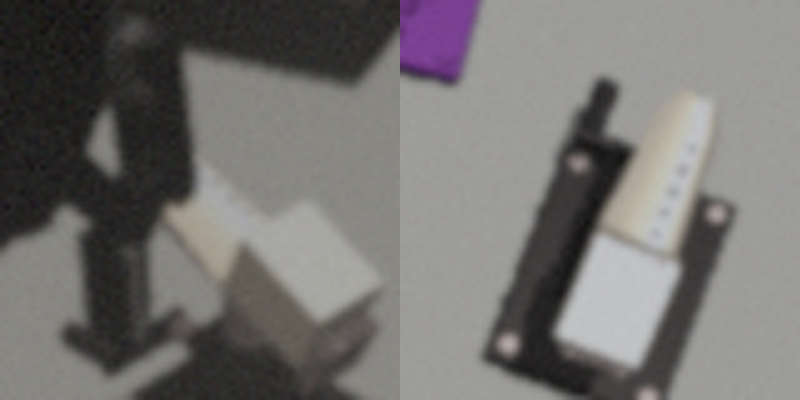

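```bash
cat > fin.py <<'E'
from rig import *
from h import *
import sys
tag=sys.argv[1]
S=np.array([.6013,-.168,.085]);h=np.radians(-21.8);a=np.radians(25);H=np.array([np.cos(h),np.sin(h),0]);Y=np.array([-np.sin(h),np.cos(h),0])
ux=np.cos(a)*H+np.array([0,0,np.sin(a)]);uz=-np.sin(a)*H+np.array([0,0,np.cos(a)])
for n in("side","top"):
    ci=camera_info(n);z=np.load(n+tag+".npz");p=z['p'];P=cloud(ci,z['d'])-S
    A,B,C=(P@ux)*1e3,(P@Y)*1e3,(P@uz)*1e3
    m=(abs(C-40)<7)&(A>-10)&(A<62)&(abs(B)<28)&(p.min(-1)>110)
    q=np.c_[A[m],B[m],C[m]];k=(q[:,0]>8)&(q[:,0]<46)&(abs(q[:,1])<17)
    c=np.linalg.lstsq(np.c_[q[k][:,:2],np.ones(k.sum())],q[k][:,2],rcond=None)[0]
    print(n,"tilt err deg along,across",np.degrees(c[:2]).round(1),"height at seat",(c@[27,0,1]).round(1))
    r=cv2.minAreaRect(q[:,:2].astype(np.float32));print(r,"A",np.percentile(q[:,0],[1,99]).round(1),"B",np.percentile(q[:,1],[1,99]).round(1))
E
python3 fin.py 17
```

```text
side tilt err deg along,across [-0.9 -0.4] height at seat 38.6
((28.878761291503906, 1.2409248352050781), (46.98930740356445, 55.17607879638672), 89.40418243408203) A [ 2.1 56. ] B [-21.1  23.3]
top tilt err deg along,across [-0.2  1. ] height at seat 41.4
((30.005075454711914, 0.28349876403808594), (55.28923797607422, 43.782596588134766), 0.48589053750038147) A [ 3.2 57.4] B [-21.2  21.9]
```

```bash
cat > st.py <<'E'
from rig import *
from h import *
S=np.array([.6013,-.168,.085]);h=np.radians(-21.8);a=np.radians(25);H=np.array([np.cos(h),np.sin(h),0]);Y=np.array([-np.sin(h),np.cos(h),0])
ux=np.cos(a)*H+np.array([0,0,np.sin(a)]);uz=-np.sin(a)*H+np.array([0,0,np.cos(a)])
def onC(ci,C):
    v,u=np.mgrid[0:400,0:640]; c,r=rays(ci,np.c_[u.ravel(),v.ravel()])
    k=((S+C*uz-c)@uz)/(r@uz);Q=(c+k[:,None]*r-S)*1e3;return (Q@ux).reshape(400,640),(Q@Y).reshape(400,640)
for n in("top","side"):
  ci=camera_info(n)
  for tag in("0","15","17"):
    p=cv2.cvtColor(np.load(n+tag+".npz")['p'],cv2.COLOR_RGB2GRAY).astype(float)
    for C,rng in((.0,(-10,130)),(.02,(-30,20)),(.04,(-20,70))):
        if C==.04 and tag=="0" or C==0 and tag!="0" or tag=="15" and n=="top": continue
        A,B=onC(ci,C);out=[]
        for lo in range(rng[0],rng[1],2):
            m=(A>=lo)&(A<lo+2)&(abs(B)<11); out.append(int(p[m].mean()) if m.any() else -1)
        print(n,tag,"C",C,"from",rng[0],out)
E
python3 st.py
```

```text
top 0 C 0.0 from -10 [138, 140, 134, 118, 105, 110, 123, 130, 133, 132, 132, 131, 134, 133, 131, 134, 134, 133, 133, 135, 135, 133, 135, 136, 136, 137, 138, 138, 137, 139, 139, 140, 139, 139, 138, 140, 139, 138, 141, 141, 138, 141, 140, 141, 140, 141, 141, 140, 141, 141, 140, 141, 141, 141, 141, 140, 141, 141, 142, 140, 140, 138, 134, 135, 142, 148, 150, 150, 150, 150]
top 0 C 0.02 from -30 [119, 85, 49, 33, 38, 40, 43, 40, 47, 63, 92, 121, 138, 141, 134, 119, 106, 110, 123, 130, 133, 132, 130, 132, 133]
top 17 C 0.02 from -30 [122, 87, 51, 35, 39, 41, 45, 41, 45, 55, 71, 91, 107, 135, 168, 187, 192, 193, 192, 192, 192, 193, 192, 193, 192]
top 17 C 0.04 from -20 [39, 42, 40, 44, 45, 47, 53, 73, 90, 103, 136, 168, 186, 192, 192, 192, 192, 193, 193, 192, 193, 192, 193, 192, 192, 193, 192, 193, 193, 193, 193, 193, 193, 193, 193, 191, 187, 175, 158, 155, 173, 185, 185, 185, 188]
side 0 C 0.0 from -10 [73, 67, 71, 85, 101, 111, 116, 118, 124, 124, 124, 125, 125, 125, 125, 124, 126, 125, 127, 127, 125, 127, 126, 128, 127, 127, 128, 128, 128, 128, 128, 128, 129, 129, 129, 128, 130, 128, 130
[... 369 characters left out ...]
4, 78, 78, 83, 89, 89, 87, 84, 82, 82, 93, 106, 115, 117, 119, 121, 120]
side 15 C 0.04 from -20 [123, 118, 110, 106, 112, 110, 106, 104, 91, 89, 98, 112, 118, 122, 122, 122, 123, 122, 122, 122, 122, 122, 122, 122, 122, 122, 122, 121, 123, 122, 122, 122, 122, 122, 119, 110, 116, 103, 90, 75, 58, 50, 46, 46, 42]
side 17 C 0.02 from -30 [136, 136, 136, 135, 134, 128, 114, 107, 86, 81, 83, 91, 92, 91, 88, 84, 84, 88, 110, 134, 153, 158, 158, 162, 159]
side 17 C 0.04 from -20 [123, 118, 113, 108, 113, 110, 108, 103, 95, 99, 118, 146, 161, 166, 167, 166, 166, 165, 167, 166, 167, 166, 166, 165, 167, 167, 167, 166, 167, 166, 166, 167, 167, 167, 165, 166, 163, 158, 150, 144, 142, 138, 139, 140, 138]
```

Run:
```python
from rig import *
from h import *
a=np.load("top0.npz")['p'].astype(int)
b,_=camera("top");b=b.astype(int);ci=camera_info("top")
for nm,(x,y,z) in dict(bush=(.708,.012,.026),na=(.62,-.016,.036),nb=(.55,.004,.036),gauge=(.43,.014,.01)).items():
    u,v=proj(ci,[x,y,z])[0].round().astype(int);r=20
    A=a[v-r:v+r,u-r:u+r].astype(np.float32).mean(-1);B=b[v-r:v+r,u-r:u+r].astype(np.float32).mean(-1)
    print(nm,(u,v),cv2.phaseCorrelate(A,B,cv2.createHanningWindow((40,40),cv2.CV_32F)),abs(A-B).mean(),abs(A-B).max())
cv2.imwrite("pics/top18.png",b.astype(np.uint8)[...,::-1])
```

```text
bush (np.int64(309), np.int64(143)) ((-0.07159188919564485, -0.07189956278777387), 0.9250010482221842) 1.6779824 7.2217407
na (np.int64(319), np.int64(174)) ((0.14412875091597144, 0.13550646582782377), 0.8296628277003765) 1.7900642 7.5288544
nb (np.int64(311), np.int64(200)) ((0.10345597346323743, 0.06529446336353573), 0.8888639187812806) 1.7993689 7.179306
gauge (np.int64(307), np.int64(246)) ((0.0354277342429441, 0.01024664517076701), 0.9352113449573517) 1.6605041 6.9886475
```

View pics/top18.png

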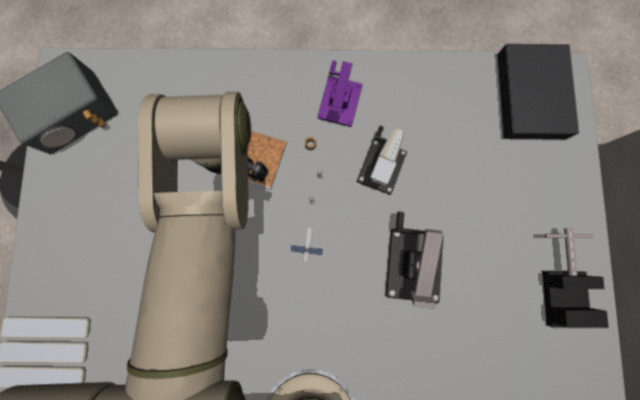

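The top view shows the wingtip lying along the small rest at (385,158), with the arm well clear. The bushing, nipples and gauge are unmoved at (309,143), (319,174), (311,200) and (307,246).

```bash
python3 -c "
from rig import *
print(hand_in())"
```

```text
the job is handed in; nothing more can be done
None
```

The wingtip was tipped over the pad's front edge and is now lying on the small black fixture's sloped rest. I handed the job in at about 17 s of the 51 s allowed.

**How it went:**
- **Tipping:** I pushed it with closed fingers at the wing's back. It fell flat side down on the pad, foot overhanging the front edge.
- **Picking up:** I gripped the root block near its balance point at 20 N; the opening read 44 mm, which matches the block.
- **Placing:** I lowered it until the bar turned it to the slope in the grip. I then slid it down until the toe stop pushed back with about 7.6 N, eased off, opened slowly and withdrew upwards.

**Last checks:**
- **Lie:** the wingtip rests on its own, within about 1° of the 25° slope.
- **Position across the bar:** it is within about 1 mm of the middle.
- **Foot against the stop:** comparing edges in each picture gave a gap of 0 mm (side) and about 0.5 mm (top). The block centre from raw depth read 1.4 to 2.5 mm too far up the slope against my estimated seat point. I put most of that down to the roughly 2 mm calibration, and relied on the edge comparison and the contact force.
- **Bystanders:** the bushing, both nipples and the gauge moved less than 0.2 pixel in the top view. The arm was clear of everything at the end.

The cameras disagreed with each other by about 2 to 3 mm in height and sideways position. I centred the wingtip by comparing it with the bar in the same picture, because that error cancels there.

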